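Make up a column-test kit and a sampling kit

TASK

Make up two kits on the kit trays and leave everything released and at rest. The yellow tray is for a column test: push the clear lid of the column case right over until it stays open by itself, lift out the steel column, lay it along the tray's two V rests and stand the red-capped vial in the tray's square pocket. The white tray is for sampling: lay the red marker along its V rests and stand the blue-capped vial in its pocket, never tipping a vial over; the case stays open.

Things in the scene. Friction and masses are not known exactly. Their poses are not given: they have to be found in the camera images.
- column: Steel column, 174 mm long along its y, 140 g: rod 9.4 mm in diameter from y = -65 to +65 mm, 14 mm hexagonal fittings and coloured plugs at the ends. Origin: mid-length, underside of the fittings, 6.5 mm under the rod's axis. Starts in the closed case, seen through the lid, along the case's y within 5 mm of its middle, origin 14 mm above the case's underside.
- marker: Red marker pen lying on the worktop, 134 mm long along its y, 14 g: black barrel 13.6 mm in diameter from y = -22 to +60 mm, flat-sided red cap 16 mm wide from y = -67 to -23 mm. Origin: mid-length, underside, 7.5 mm under its axis. (A blue marker further left is not wanted.)
- vial_red: Glass vial with red cap standing on the worktop, 12 mm in diameter, 33 mm high (cap: top 6 mm), 12 g. Origin: middle of its underside; z along its axis.
- vial_blue: Glass vial with blue cap standing on the worktop, 12 mm in diameter, 33 mm high (cap: top 6 mm), 12 g. Origin: middle of its underside; z along its axis.
- tray_yellow: Yellow kit tray, fixed, 204 (x) by 92 mm (y), rim 10 mm high. Origin: middle of underside; z up. Two V rests at x = -45 and +45 mm, on the line y = +16 mm, carry one long thing along x, either way round; each V: flat bottom 12 mm wide at z = 16 mm, mouth 36 mm wide at z = 31 mm, 44 mm over all. Square vial pocket, 30 mm inside, centred at x = -60, y = -26 mm: floor at z = 3, walls up to z = 12 mm.
- tray_white: White kit tray, fixed, 204 (x) by 92 mm (y), rim 10 mm high. Origin: middle of underside; z up. Two V rests at x = -45 and +45 mm, on the line y = +16 mm, carry one long thing along x, either way round; each V: flat bottom 12 mm wide at z = 16 mm, mouth 36 mm wide at z = 31 mm, 44 mm over all. Square vial pocket, 30 mm inside, centred at x = -60, y = -26 mm: floor at z = 3, walls up to z = 12 mm.
- case: Grey column case with clear clamshell lid, fixed: 90 mm deep (x), 190 mm long (y), rim at z = 30, closed lid up to z = 41 mm. Origin: middle of underside; z up, +x towards the hinge, away from the robot. Inside, two V rests at y = -45 and +45 mm hold the column at x = 0; 41 mm are free on each side of it, floor at z = 5.5 mm. Hinge line along y at x = +46.5, z = 30.5 mm.
- lid (a joint): Angle of the lid about its hinge, rad: 0 closed, growing as it rises and swings over to the back, stop at 2.7. It weighs 60 g and moves freely, with its balance point at about 1.42: below that it falls shut, beyond it falls open to the stop. A tall instrument tower stands just right of the case; come in from the right in front of it.
- lid_tab (a point): Middle of the orange pull tab on the lid's front edge, 103 mm from the hinge line, 35.5 mm above the worktop when closed; axes turn with the lid, at angle 0 as the case's. The tab lies in the lid's plane: 18 mm wide along the hinge line (y), 7 mm thick, 24 mm long (12 mm either way from here). Pinched across its width it turns between the fingers as the lid swings.

How it is judged:
On the way:
1. the lid has been pushed over and stays open by itself, untouched, with the column still in the case (value of joint lid above 2.3 rad and contact force between lid and the fingers below 0.05 N and distance between column and case below 0.04 m), for 0.2 s.
At the end, for the whole second after the job is handed in: Lid beyond 2.3 rad. Column on the yellow tray's V rests, red marker on the white tray's (within 10 mm across, 18 mm along, 0.15 rad, down). Red vial in the yellow tray's pocket, blue vial in the white one's (11 mm, upright within 0.2 rad, on its floor). All released, at rest (value of joint lid above 2.3 rad and x of column in the frame of tray_yellow between -0.018 and 0.018 m and y of column in the frame of tray_yellow between 0.006 and 0.026 m and z of column in the frame of tray_yellow between 0.011 and 0.022 m and angle between the y axis of column and the x axis of tray_yellow, either way round below 0.15 rad and x of vial_red in the frame of tray_yellow between -0.071 and -0.049 m and y of vial_red in the frame of tray_yellow between -0.037 and -0.015 m and z of vial_red in the frame of tray_yellow between 0 and 0.007 m and angle between each of vial_red, vial_blue's own z axis and vertical below 0.2 rad and x of marker in the frame of tray_white between -0.018 and 0.018 m and y of marker in the frame of tray_white between 0.006 and 0.026 m and z of marker in the frame of tray_white between 0.011 and 0.022 m and angle between the y axis of marker and the x axis of tray_white, either way round below 0.15 rad and x of vial_blue in the frame of tray_white between -0.071 and -0.049 m and y of vial_blue in the frame of tray_white between -0.037 and -0.015 m and z of vial_blue in the frame of tray_white between 0 and 0.007 m and linear speed of each of column, vial_red, marker, vial_blue below 0.02 m/s and contact force between each of column, vial_red, marker, vial_blue and the fingers below 0.05 N); the robot touches nothing.
It fails at once if a vial is tipped over (angle between any of vial_red, vial_blue's own z axis and vertical above 0.9 rad).
It also fails if it takes over 115 s, if anything falls off the work surface, if the arm or the gripper's body presses on something with over 40 N, if the wrist force passes 120 N, or if a joint passes its speed limit or range.

ROBOT

A 6-joint arm with a two-finger parallel gripper is mounted at the origin on a cart in front of the work surface, level with it; the furniture and walls round the work are solid. World frame = base frame: x ahead of the robot, y to its left, z up, the work surface at z = 0. Lengths are in m, angles in rad, forces in N, time in s.
With the tool pointing down it reaches from about 0.425 to 0.95 m from the base axis. Payload 3.5 kg.
Tool frame: the origin (TCP) lies midway between the tips of the shut fingers; the grasp point (between the pads) lies 19 mm behind it (ctrl.hold_point_z is the distance from the TCP to the grasp point, in m); z points along the fingers, y is the line along which they close (so a half turn about z gives the same grasp; the last joint's range is limited). The gripper opens to 85 mm and grips with 20 to 120 N. Pads are 22 mm wide; open, the fingers measure 114 mm over their backs; the gripper's body (76 mm by 85 mm) begins 54 mm behind the grasp point. The pads swing forward as they close: fully open they stand 13 mm farther back than shut.
Start: joints at [-1.365, 0.286, 1.577, -0, 1.279, -0.15], TCP at [0.235, -0.633, 0.231] pointing down, gripper open.
Joint ranges: [-2.77, 2.77], [-0.9, 2.22], [0.21, 2.48], [-1.53, 4.67], [0.24, 2.81], [-2.84, 2.84]. Speed limits (rad/s): [2.79, 2.79, 3.14, 3.14, 3.14, 3.14].

INTERFACE

Orientations are given as a unit quaternion [x, y, z, w].
In Python, from plant import readout, cams, sign_off, ctrl gives the robot as it stands. The module is installed in compiled form; this text tells all that it offers.
- The arm moves only by the tool step_arm, never from a script. Its argument "increments" is a list of rows, each a list of 2 entries, a list of its own where there are three numbers: the shift along the world's x, y, z in mm, then the turn, a rotation vector about the world's x, y, z in rad. In form: [[[x, y, z], [rx, ry, rz]], ...]. A call has 1 to 8 rows; each row shifts and turns the commanded pose from where the row before left it; what a row does not reach is not made up. A row lasts 1/12 s, in which the tool goes at most 41.7 mm and 7.16 degrees, less where a joint would pass 70% of its speed; a pose out of reach is approached as far as the arm can. A call is refused whole if a number of a shift passes 41.7 or a number of a turn 0.125, either way. A call with a gripper value outside its range is refused whole. "fingers" is the opening, from -1 (shut) to 1 (fully open), set as the call begins (left out, the last holds). The fingers move at their own pace and stop on an object; "grip_force" is the grip in N (left out, the last holds). Time passes only in rows, so rows that do not move let the fingers close. It gives the time, the measured TCP pose, the force, the opening and the grip force at its end, in the units of the state.
- readout.get_state(): the state, without advancing time (a new reading comes with each control period).
- cams.read_camera(name): name is "side" or "top" or "wrist"; returns the picture (480x640x3 uint8, red, green, blue); there is no depth.
- cams.get_calibration(name): a dict with "fx", "fy", "cx", "cy" (pixels), "eye" and "rotation" of the camera in the world; the wrist camera has in their place "T_tool_cam" (4x4, takes a point from camera to tool coordinates, whose origin is the TCP and whose axes are the flange's). Camera axes: x right, y up, looking along -z (the intrinsics and any distortion apply to the point x, -y, -z); pixel columns grow to the right and rows downward; lengths in m; the calibration is good to about 2 mm. A picture is of the moment at which its call begins: read the wrist's pose just before it. get_calibration takes no time and is no camera call.
- sign_off(): hands the job in; it is judged then, once.
The state is a dict: "time": time; "qpos": joint angles; "dq": joint speeds; "joint_efforts": joint torques, N m; "eef_pos": TCP position; "tcp_rot": TCP orientation; "contact_force": force on the tool from outside, world axes, zero at the start; "wrist_torque": the same for the moment, N m; "opening": opening from 0.0 (shut) to 1.0 (fully open); "finger_force": force on a finger pad.
Only numpy, scipy, OpenCV 4.12 (cv2) and the standard library are available. Lean on these libraries where they do the work, as an engineer would, in place of code of your own. Each camera call takes 0.05 s, during which the arm holds its last target. There are 200 camera calls.

## Working session

There is one attempt and no reset: what is moved stays moved. The work goes in short steps, Python scripts to look and compute and a tool call to move; the robot and the scene stay as the last step left them, time stands still between calls to the robot, and variables do not carry over. Pictures are saved under pics/ and viewed, at most 19 in all, crops included, and the job is handed in when it is done.

Besides the shell and the picture viewer there is one more tool, called by a JSON object that holds its "method" and its "body". step_arm: Moves the arm, as the interface text tells. Its arguments: {"type":"object","properties":{"increments":{"type":"array","items":{"type":"array"}},"fingers":{"type":"number"},"grip_force":{"type":"number"}},"required":["increments"]}

```bash
mkdir -p pics
python3 - <<'E'
from plant import readout,cams,ctrl
import cv2,numpy as np
print({k:np.round(v,3) for k,v in readout.get_state().items()},ctrl.hold_point_z)
for n in("top","side","wrist"):
    c=cams.get_calibration(n); print(n,{k:np.round(v,4).tolist() for k,v in c.items()})
    cv2.imwrite(f"pics/{n}0.png",cams.read_camera(n)[:,:,::-1])
E
```

```text
{'time': np.float64(0.0), 'qpos': array([-1.365,  0.287,  1.578,  0.   ,  1.279, -0.15 ]), 'dq': array([-0.001, -0.   ,  0.   ,  0.   , -0.   ,  0.001]), 'joint_efforts': array([-0.0000e+00, -4.0598e+01, -2.9263e+01, -0.0000e+00,  6.0000e-03,
        0.0000e+00]), 'eef_pos': array([ 0.235, -0.632,  0.23 ]), 'tcp_rot': array([ 0.984,  0.177, -0.   , -0.001]), 'contact_force': array([ 0.25 , -0.501, -0.619]), 'wrist_torque': array([-0.053, -0.055, -0.047]), 'finger_force': np.float64(0.0), 'opening': np.float64(0.997)} 0.0187
top {'fx': 556.4807, 'fy': 556.4807, 'cx': 321.5704, 'cy': 240.9791, 'eye': [0.3401, 0.1563, 0.9002], 'rotation': [-0.0591, 0.0573, 0.7132, -0.6961]}
side {'fx': 563.4056, 'fy': 563.4056, 'cx': 319.7946, 'cy': 233.3336, 'eye': [-0.2544, 0.7169, 0.5331], 'rotation': [-0.2419, 0.4658, 0.7648, -0.3735]}
wrist {'fx': 340.3521, 'fy': 340.3521, 'cx': 314.8592, 'cy': 230.0047, 'T_tool_cam': [[0.0001, 0.959, 0.2833, 0.0708], [1.0, -0.0003, 0.0008, -0.0007], [0.0009, 0.2833, -0.959, -0.1419], [0.0, 0.0, 0.0, 1.0]]}
```

View pics/top0.png

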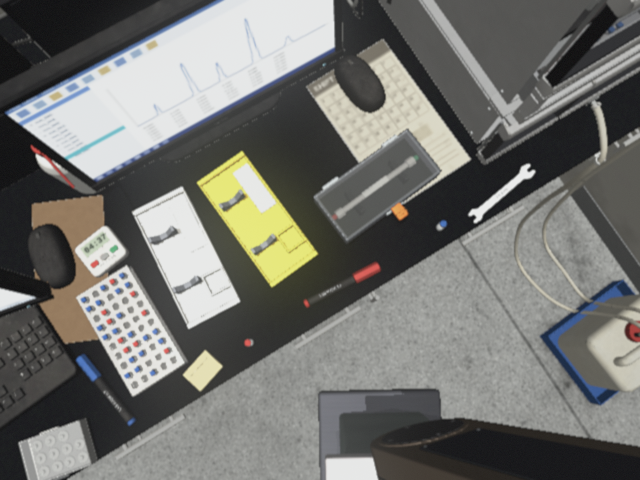

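View pics/side0.png

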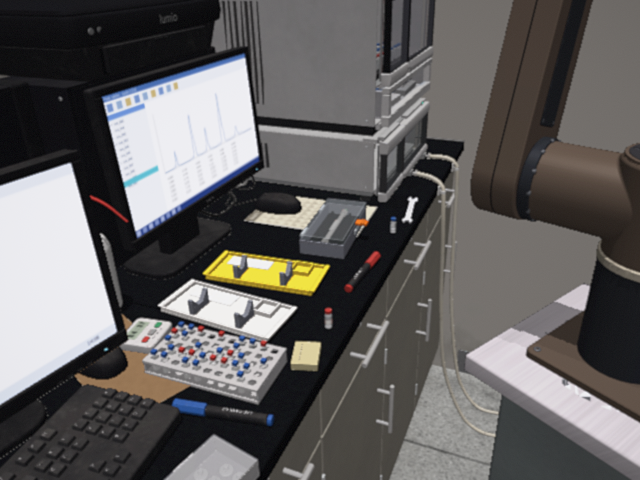

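Top view: tab at (400,212), blue vial (441,225), red vial (249,342), marker (308,302) to (380,270), case about (377,185), yellow tray (257,218) and white tray (187,256). The side view shows the same things from the left.

```bash
cat > h.py <<'E'
import numpy as np,cv2
from scipy.spatial.transform import Rotation as R
from plant import readout,cams,ctrl
def cam(n,st=None):
    c=cams.get_calibration(n)
    if n!="wrist": return c,R.from_quat(c["rotation"]).as_matrix(),np.array(c["eye"])
    st=st or readout.get_state(); T=np.eye(4); T[:3,:3]=R.from_quat(st["tcp_rot"]).as_matrix(); T[:3,3]=st["eef_pos"]
    T=T@np.array(c["T_tool_cam"]); return c,T[:3,:3],T[:3,3]
def ray(C,uv):
    c,r,e=C; return e,r@np.array([(uv[0]-c["cx"])/c["fx"],-(uv[1]-c["cy"])/c["fy"],-1.])
def onz(C,uv,z):
    e,d=ray(C,uv); return e+d*(z-e[2])/d[2]
def proj(C,p):
    c,r,e=C; q=r.T@(np.asarray(p,float)-e); return np.array([c["cx"]-c["fx"]*q[0]/q[2],c["cy"]+c["fy"]*q[1]/q[2]])
def tri(C1,u1,C2,u2):
    (a,d),(b,f)=ray(C1,u1),ray(C2,u2); d=d/np.linalg.norm(d);f=f/np.linalg.norm(f)
    s=np.linalg.lstsq(np.c_[d,-f],b-a,rcond=None)[0]; p,q=a+s[0]*d,b+s[1]*f
    return (p+q)/2,np.linalg.norm(p-q)
COL={"red":[((0,120,70),(8,255,255)),((172,120,70),(180,255,255))],"blue":[((100,110,60),(125,255,255))],
"orange":[((8,150,120),(18,255,255))],"yellow":[((24,130,90),(34,255,255))],"white":[((0,0,150),(180,40,255))]}
def blobs(img,col,box=None,mn=12):
    hsv=cv2.cvtColor(img,cv2.COLOR_RGB2HSV); m=sum(cv2.inRange(hsv,np.array(a),np.array(b)) for a,b in COL[col])
    if box: k=np.zeros_like(m); x0,y0,x1,y1=box; k[y0:y1,x0:x1]=1; m=m*k
    cs=cv2.findContours(m,cv2.RETR_EXTERNAL,cv2.CHAIN_APPROX_NONE)[0]; out=[]
    for c in cs:
        M=cv2.moments(c)
        if M["m00"]>=mn: out.append((M["m00"],np.array([M["m10"],M["m01"]])/M["m00"],c))
    return sorted(out,key=lambda o:-o[0])
def img(n): return cv2.imread(f"pics/{n}.png")[:,:,::-1].copy()
E
python3 - <<'E'
from h import *
np.set_printoptions(precision=4,suppress=True)
T,S=cam("top"),cam("side"); t,s=img("top0"),img("side0")
def rect(c): return cv2.boxPoints(cv2.minAreaRect(c))
for col,tb,sb in(("red",(235,330,265,355),(315,300,340,335)),("blue",(430,210,455,240),(380,205,405,240)),("orange",(385,195,415,225),(350,210,375,235)),("red",(290,255,390,312),(335,245,390,300))):
    a=blobs(t,col,tb,4);b=blobs(s,col,sb,4)
    print(col,[(o[0],o[1]) for o in a],[(o[0],o[1]) for o in b])
    if a and b: print(" tri",tri(T,a[0][1],S,b[0][1]))
for col,tb in(("yellow",(180,130,330,300)),("white",(125,180,245,332))):
    a=blobs(t,col,tb,300)
    c=max((o[2] for o in a),key=cv2.contourArea); c=np.vstack([o[2] for o in a])
    P=np.array([onz(T,p,.010) for p in rect(c)]); print(col,rect(c).tolist(),P, P.mean(0),[np.linalg.norm(P[i]-P[i-1]) for i in range(4)])
big=cv2.resize(t[120:320,280:480],(800,800))[:600]; cv2.imwrite("pics/case0.png",cv2.resize(t[125:250,305:472],(800,600),interpolation=cv2.INTER_CUBIC)[:,:,::-1])
E
```

```text
red [(23.5, array([246.6312, 342.2482]))] [(33.0, array([327.7323, 310.0455]))]
 tri (array([0.3289, 0.2747, 0.0312]), np.float64(0.002513021317304014))
blue [(30.5, array([443.224, 222.776]))] [(16.5, array([393.0505, 218.0505]))]
 tri (array([ 0.5087, -0.0382,  0.0306]), np.float64(0.0019153240149147063))
orange [(145.5, array([399.5647, 211.4857]))] [(53.0, array([361.0094, 221.717 ]))]
 tri (array([0.5282, 0.0319, 0.0364]), np.float64(3.756389384921303e-05))
red [(276.0, array([366.4469, 271.8134])), (27.0, array([305.9691, 302.8333]))] [(115.0, array([373.0652, 257.887 ])), (44.0, array([348.0341, 287.5341]))]
 tri (array([0.4349, 0.0846, 0.0111]), np.float64(0.0035542416198081194))
yellow [[198.5548553466797, 185.3323974609375], [242.93333435058594, 152.19644165039062], [315.73779296875, 249.70242309570312], [271.35931396484375, 282.83837890625]] [[0.5863 0.3575 0.01  ]
 [0.6414 0.2842 0.01  ]
 [0.4741 0.1665 0.01  ]
 [0.4222 0.2388 0.01  ]] [0.531  0.2617 0.01  ] [np.float64(0.20255065517404075), np.float64(0.09173549881592688), np.float64(0.20454550969299962), np.float64(0.08900103252318864)]
white [[78.20002746582031, 237.39999389648438], [182.2000274658203, 185.39999389648438], [240.6000213623047, 302.1999816894531], [136.6000213623047, 354.1999816894531]] [[0.5038 0.5524 0.01  ]
 [0.5868 0.3845 0.01  ]
 [0.3925 0.2881 0.01  ]
 [0.3151 0.4515 0.01  ]] [0.4495 0.4191 0.01  ] [np.float64(0.21399766564780798), np.float64(0.18723046206773858), np.float64(0.2169807645995758), np.float64(0.1808445652824694)]
```

View pics/case0.png

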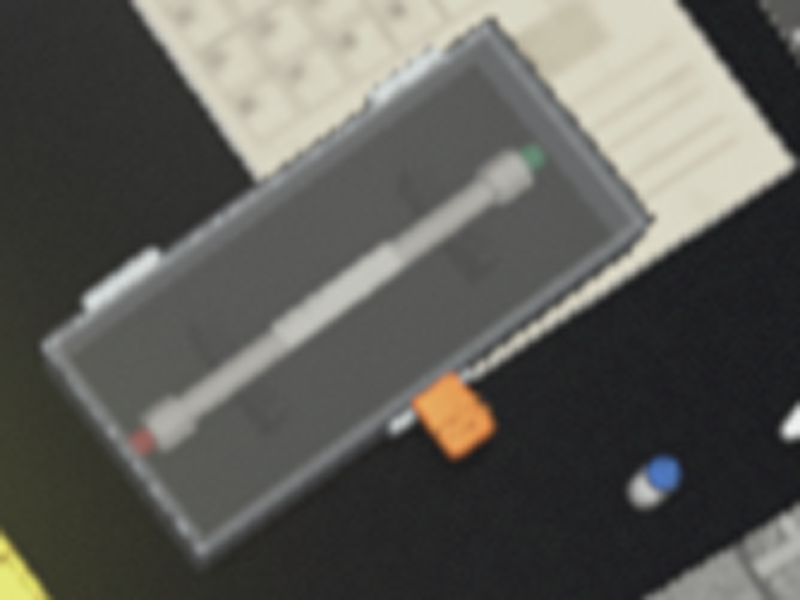

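The crop shows the lid corners at crop pixels (45,345), (490,20), (650,220) and (200,560). The column's red plug is at (143,442) and its green plug at (532,155), and the tab is at (455,415).

Run:
```python
from h import *
np.set_printoptions(precision=4,suppress=True)
T,S=cam("top"),cam("side"); t,s=img("top0"),img("side0")
f=lambda p:np.array([305+p[0]*167/800,125+p[1]*125/600])
yaw=lambda v:np.arctan2(v[1],v[0])
L=np.array([onz(T,f(p),.041) for p in((45,345),(490,20),(650,220),(200,560))])
print("lid c",L.mean(0),[np.linalg.norm(L[i]-L[i-1]) for i in range(4)],"yaw x",yaw(L[0]-L[3]),yaw(L[1]-L[2]),"y",yaw(L[0]-L[1])-np.pi/2,yaw(L[3]-L[2])-np.pi/2)
a,b=onz(T,f((143,442)),.0205),onz(T,f((532,155)),.0205)
print("column",(a+b)/2,np.linalg.norm(a-b),yaw(a-b)-np.pi/2)
# marker
a=blobs(t,"red",(290,255,390,312),4)
pts=np.vstack([o[2] for o in a]).reshape(-1,2)
W=np.array([onz(T,p,.0085)[:2] for p in pts]); r=cv2.minAreaRect((W*1000).astype(np.float32)); print("marker rect mm",r)
B=cv2.boxPoints(r)/1000; print(B)
ca,en=W[:len(a[0][2])],W[len(a[0][2]):]
print("cap mean",ca.mean(0),"end",en.mean(0),"yaw y",yaw(en.mean(0)-ca.mean(0)))
# white tray
m=np.zeros(t.shape[:2],np.uint8); cv2.fillPoly(m,[np.array([(122,212),(185,178),(248,300),(190,336)])],1)
w=t*m[:,:,None]; o=blobs(w,"white",None,20); c=np.vstack([q[2] for q in o])
rc=cv2.boxPoints(cv2.minAreaRect(c)); P=np.array([onz(T,p,.01) for p in rc]); print("white",rc.tolist(),P,P.mean(0),[np.linalg.norm(P[i]-P[i-1]) for i in range(4)])
```

```text
lid c [0.5725 0.0653 0.041 ] [np.float64(0.08814797544205943), np.float64(0.18750826073605234), np.float64(0.08683775225193198), np.float64(0.18942349025660118)] yaw x 0.5901262787891528 0.6117018981204084 y 0.6188985324953911 0.6256347495962324
column [0.5735 0.0663 0.0205] 0.1670862353231968 0.6188618116729514
marker rect mm ((417.3825988769531, 126.26944732666016), (17.26512908935547, 135.86119079589844), 25.174930572509766)
[[0.3807 0.1841]
 [0.4385 0.0611]
 [0.4541 0.0685]
 [0.3963 0.1914]]
cap mean [0.4361 0.0862] end [0.3889 0.1837] yaw y 2.021952210728963
white [[129.40003967285156, 211.80001831054688], [182.2000274658203, 185.39999389648438], [240.6000213623047, 302.1999816894531], [187.80003356933594, 328.6000061035156]] [[0.5444 0.4704 0.01  ]
 [0.5868 0.3845 0.01  ]
 [0.3925 0.2881 0.01  ]
 [0.3529 0.3716 0.01  ]] [0.4691 0.3787 0.01  ] [np.float64(0.2154317619841953), np.float64(0.09575003189661127), np.float64(0.2169807645995758), np.float64(0.09246112363819389)]
```

Measured case centre is (0.573, 0.066) with yaw 0.615. That predicts the tab at (0.527, 0.033), and the triangulated point is (0.528, 0.032, 0.036), so they agree. Moving toward the tab.

{"method": "step_arm", "body": {"increments": [[[13.5,35.6,0],[0,0,0.02]],[[13.5,35.6,0],[0,0,0.02]],[[13.5,35.6,0],[0,0,0.02]],[[13.5,35.6,0],[0,0,0.02]],[[13.5,35.6,0],[0,0,0.02]],[[13.5,35.6,0],[0,0,0.02]],[[13.5,35.6,0],[0,0,0.02]],[[13.5,35.6,0],[0,0,0.02]]], "fingers": 0, "grip_force": 50}}

```text
time: 0.82
eef_pos: [0.3433, -0.3459, 0.231]
tcp_rot: [0.967, 0.255, 0.0, -0.0]
contact_force: [1.9, -0.6, 0.5]
opening: 0.5
finger_force: 0.0
```

{"method": "step_arm", "body": {"increments": [[[13.5,35.6,0],[0,0,0.02]],[[13.5,35.6,0],[0,0,0.02]],[[13.5,35.6,0],[0,0,0.02]],[[13.5,35.6,0],[0,0,0.02]],[[13.5,35.6,0],[0,0,0.02]]]}}

```text
time: 1.23
eef_pos: [0.4107, -0.168, 0.2312]
tcp_rot: [0.953, 0.303, 0.0, 0.0]
contact_force: [-0.1, -0.2, -0.4]
opening: 0.5
finger_force: 0.0
```

{"method": "step_arm", "body": {"increments": [[[16.3,28.6,0],[0,0,0]],[[16.3,28.6,0],[0,0,0]],[[16.3,28.6,0],[0,0,0]],[[16.3,28.6,0],[0,0,0]],[[16.3,28.6,0],[0,0,0]],[[0,0,0],[0,0,0]],[[0,0,0],[0,0,0]]]}}

```text
time: 1.82
eef_pos: [0.4922, -0.0256, 0.2309]
tcp_rot: [0.952, 0.305, -0.001, -0.0]
contact_force: [0.8, 0.6, 0.2]
opening: 0.499
finger_force: 0.0
```

Run:
```python
from h import *
np.set_printoptions(precision=4,suppress=True)
s=readout.get_state(); C=cam("wrist",s); cv2.imwrite("pics/w1.png",cams.read_camera("wrist")[:,:,::-1])
r=R.from_quat(s["tcp_rot"]).as_matrix(); print(s["time"],s["eef_pos"],r[:,2],np.arctan2(r[1,0],r[0,0]),s["opening"])
w=img("w1")
for c,z in(("orange",.039),("blue",.033),("red",.0075)):
    for o in blobs(w,c): print(c,o[0],o[1],onz(C,o[1],z))
```

```text
1.8167 [ 0.4922 -0.0256  0.2309] [-0.0011 -0.0001 -1.    ] 0.6192677390915508 0.49917946790959195
blue 760.0 [430.961  270.7077] [ 0.5029 -0.17    0.033 ]
blue 69.5 [332.47   197.7794] [ 0.5055 -0.0362  0.033 ]
red 635.5 [198.054  181.4188] [0.4327 0.0879 0.0075]
red 106.5 [445.7527 314.9703] [ 0.4659 -0.2366  0.0075]
red 71.5 [ 94.8438 164.0862] [0.3851 0.1862 0.0075]
red 34.5 [195.8792  77.4541] [0.521  0.1412 0.0075]
red 19.0 [456.3596 313.7193] [ 0.4746 -0.2459  0.0075]
```

View pics/w1.png

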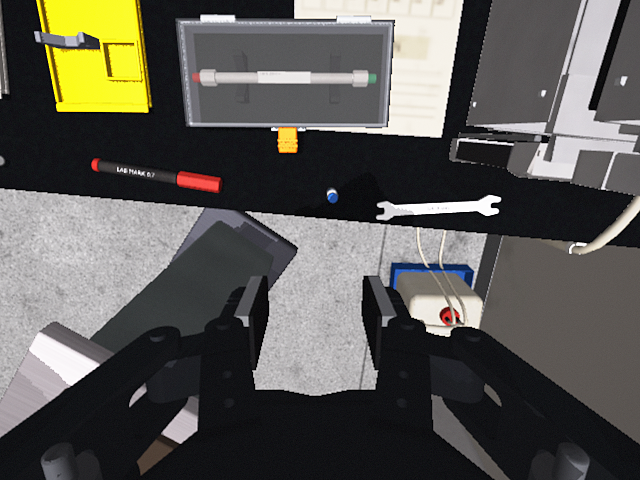

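Wrist view: tab at (288,140), column from (195,77) to (375,77), blue vial (332,197), marker (92,165) to (222,184).

Run:
```python
from h import *
np.set_printoptions(precision=4,suppress=True)
C=cam("wrist"); T=cam("top"); w=img("w1")
hsv=cv2.cvtColor(w,cv2.COLOR_RGB2HSV)[125:160,270:305]
m=((hsv[...,0]>10)&(hsv[...,0]<24)&(hsv[...,1]>120)&(hsv[...,2]>100)); y,x=np.nonzero(m); u=(x.mean()+270,y.mean()+125)
print("tab",m.sum(),u,onz(C,u,.0385),tri(C,u,T,(399.56,211.49)),proj(C,(.5275,.0328,.0385)))
a,b=onz(C,(195,77.5),.0205),onz(C,(376,77.5),.0205); print("col",(a+b)/2,np.linalg.norm(a-b),np.arctan2(*(a-b)[1::-1])-np.pi/2)
k=[onz(C,p,.041) for p in((181,22),(393,22),(388,128),(187,125))]; print(np.array(k),np.mean(k,0))
```

```text
tab 249 (np.float64(287.47791164658634), np.float64(141.48192771084337)) [0.5248 0.0305 0.0385] (array([0.526 , 0.0316, 0.0429]), np.float64(0.00292539903694898)) [287.0762 137.7009]
col [0.5713 0.066  0.0205] 0.17249020447725547 0.6173461709276191
[[ 0.5545  0.161   0.041 ]
 [ 0.6601  0.0122  0.041 ]
 [ 0.5895 -0.0392  0.041 ]
 [ 0.4831  0.1151  0.041 ]] [0.5718 0.0623 0.041 ]
```

{"method": "step_arm", "body": {"increments": [[[15.4,27.5,0],[0,0,0]],[[15.4,27.5,0],[0,0,0]],[[0,0,-35],[0,0,0]],[[0,0,-35],[0,0,0]],[[0,0,-35],[0,0,0]],[[0,0,-35],[0,0,0]],[[0,0,-25],[0,0,0]],[[0,0,0],[0,0,0]]]}}

```text
time: 2.53
eef_pos: [0.5176, 0.0272, 0.0602]
tcp_rot: [0.953, 0.302, -0.006, -0.003]
contact_force: [-0.8, 0.1, -0.2]
opening: 0.5
finger_force: 0.0
```

{"method": "step_arm", "body": {"increments": [[[0,0,-20],[0,0,0]],[[0,0,-18],[0,0,0]],[[0,0,0],[0,0,0]],[[0,0,0],[0,0,0]]]}}

```text
time: 2.87
eef_pos: [0.523, 0.0272, 0.0291]
tcp_rot: [0.953, 0.302, -0.0, -0.0]
contact_force: [-0.0, -0.3, -0.7]
opening: 0.496
finger_force: 0.0
```

Run:
```python
from h import *
s=readout.get_state(); print(s["eef_pos"])
cv2.imwrite("pics/w2.png",cams.read_camera("wrist")[:,:,::-1])
```

```text
[0.52300244 0.02721735 0.02911368]
```

View pics/w2.png

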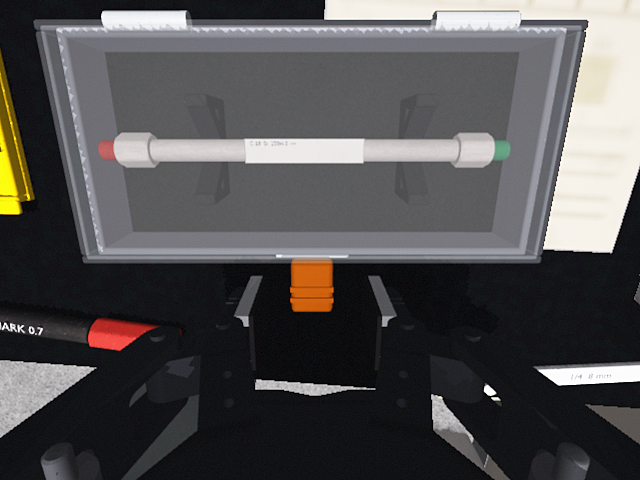

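The tab, at (312,285), is centred between the fingertips at (250,300) and (383,300). The column lies at (100..510,150). Closing.

{"method": "step_arm", "body": {"increments": [[[1,1,-2],[0,0,0]],[[0,0,0],[0,0,0]],[[0,0,0],[0,0,0]],[[0,0,0],[0,0,0]],[[0,0,0],[0,0,0]],[[0,0,0],[0,0,0]]], "fingers": -1, "grip_force": 50}}

```text
time: 3.42
eef_pos: [0.5245, 0.0299, 0.0282]
tcp_rot: [0.953, 0.303, 0.001, -0.001]
contact_force: [-2.7, 2.2, 5.5]
opening: 0.195
finger_force: 48.8
```

Run:
```python
from h import *
np.set_printoptions(precision=4,suppress=True)
w=img("w2");s=readout.get_state();print(s["eef_pos"],s["opening"],s["finger_force"])
c,r,e=cam("wrist",s); C=(c,r,e+np.array([.523,.0272,.0291])-s["eef_pos"])
a,b=onz(C,(104,150.5),.0205),onz(C,(504,150.5),.0205); print("col plugs",(a+b)/2,np.linalg.norm(a-b),np.arctan2(*(a-b)[1::-1])-np.pi/2)
# arc increments, tool stays vertical; q = lid-frame offset of the TCP (r from hinge, h above hinge line)
th=np.linspace(0,1.9,25); rr,h=.103,.005
X=-(rr*np.cos(th)-0)+h*np.sin(th); Z=rr*np.sin(th)+h*np.cos(th)
d=np.diff(np.c_[X,Z],axis=0)*1000; yaw=.617
for t,q in zip(th[1:],d): print(round(t,2),[round(q[0]*np.cos(yaw),1),round(q[0]*np.sin(yaw),1),round(q[1],1)])
```

```text
[0.5245 0.0299 0.0282] 0.1947181395365662 48.79299759864807
col plugs [0.5705 0.0681 0.0205] 0.1726306890034924 0.6153611318979286
0.08 [np.float64(0.6), np.float64(0.4), np.float64(8.1)]
0.16 [np.float64(1.1), np.float64(0.8), np.float64(8.0)]
0.24 [np.float64(1.6), np.float64(1.2), np.float64(7.9)]
0.32 [np.float64(2.1), np.float64(1.5), np.float64(7.7)]
0.4 [np.float64(2.6), np.float64(1.9), np.float64(7.5)]
0.48 [np.float64(3.1), np.float64(2.2), np.float64(7.2)]
0.55 [np.float64(3.6), np.float64(2.5), np.float64(6.9)]
0.63 [np.float64(4.0), np.float64(2.8), np.float64(6.5)]
0.71 [np.float64(4.4), np.float64(3.1), np.float64(6.1)]
0.79 [np.float64(4.8), np.float64(3.4), np.float64(5.7)]
0.87 [np.float64(5.1), np.float64(3.6), np.float64(5.2)]
0.95 [np.float64(5.4), np.float64(3.9), np.float64(4.7)]
1.03 [np.float64(5.7), np.float64(4.1), np.float64(4.1)]
1.11 [np.float64(6.0), np.float64(4.2), np.float64(3.6)]
1.19 [np.float64(6.2), np.float64(4.4), np.float64(3.0)]
1.27 [np.float64(6.4), np.float64(4.5), np.float64(2.4)]
1.35 [np.float64(6.5), np.float64(4.6), np.float64(1.7)]
1.42 [np.float64(6.6), np.float64(4.7), np.float64(1.1)]
1.5 [np.float64(6.6), np.float64(4.7), np.float64(0.5)]
1.58 [np.float64(6.7), np.float64(4.7), np.float64(-0.2)]
1.66 [np.float64(6.6), np.float64(4.7), np.float64(-0.8)]
1.74 [np.float64(6.5), np.float64(4.6), np.float64(-1.5)]
1.82 [np.float64(6.4), np.float64(4.6), np.float64(-2.1)]
1.9 [np.float64(6.3), np.float64(4.5), np.float64(-2.7)]
```

{"method": "step_arm", "body": {"increments": [[[0.6,0.4,8.1],[0,0,0]],[[1.1,0.8,8],[0,0,0]],[[1.6,1.2,7.9],[0,0,0]],[[2.1,1.5,7.7],[0,0,0]],[[2.6,1.9,7.5],[0,0,0]],[[3.1,2.2,7.2],[0,0,0]],[[3.6,2.5,6.9],[0,0,0]],[[4,2.8,6.5],[0,0,0]]]}}

```text
time: 4.08
eef_pos: [0.5425, 0.0427, 0.0863]
tcp_rot: [0.953, 0.303, -0.0, -0.0]
contact_force: [2.9, 2.2, -7.0]
opening: 0.19
finger_force: 48.9
```

Run:
```python
from h import *
s=readout.get_state();print(s["eef_pos"],s["opening"],s["finger_force"],s["contact_force"])
S=cam("side"); w=cams.read_camera("side"); p=proj(S,s["eef_pos"])
cv2.imwrite("pics/s2.png",cv2.resize(w[130:280,260:460],(800,600),interpolation=cv2.INTER_CUBIC)[:,:,::-1])
```

```text
[0.54247864 0.04270656 0.08633258] 0.1901422039655916 48.87542903423309 [ 2.8995965   2.15866894 -6.98219882]
```

View pics/s2.png

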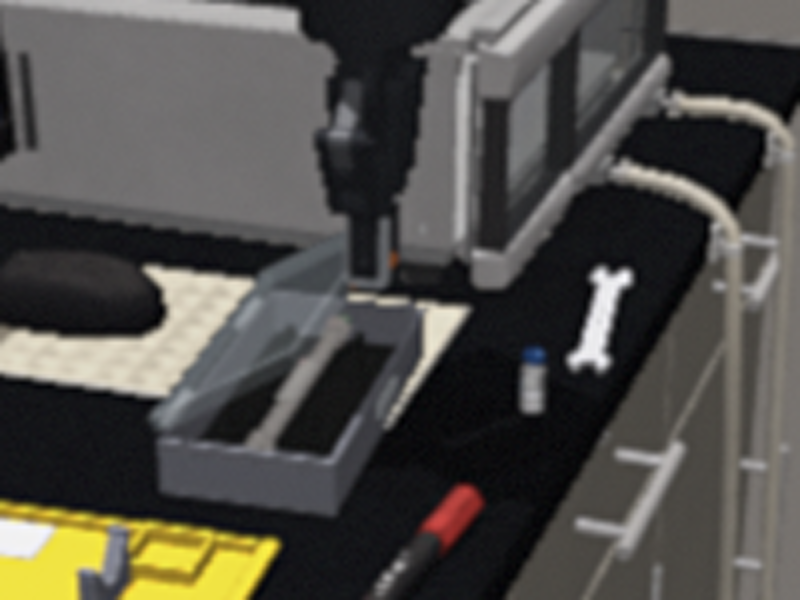

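The lid is up at about 0.6 rad with the tab held at crop (390,262). The column is still in the case. Continuing the arc.

{"method": "step_arm", "body": {"increments": [[[4.4,3.1,6.1],[0,0,0]],[[4.8,3.4,5.7],[0,0,0]],[[5.1,3.6,5.2],[0,0,0]],[[5.4,3.9,4.7],[0,0,0]],[[5.7,4.1,4.1],[0,0,0]],[[6,4.2,3.6],[0,0,0]],[[6.2,4.4,3],[0,0,0]],[[6.4,4.5,2.4],[0,0,0]]]}}

```text
time: 4.8
eef_pos: [0.5871, 0.0741, 0.1221]
tcp_rot: [0.953, 0.303, -0.001, -0.0]
contact_force: [-1.7, 1.5, -1.5]
opening: 0.181
finger_force: 49.1
```

{"method": "step_arm", "body": {"increments": [[[6.5,4.6,1.7],[0,0,0]],[[6.6,4.7,1.1],[0,0,0]],[[6.6,4.7,0.5],[0,0,0]],[[6.7,4.7,-0.2],[0,0,0]],[[6.6,4.7,-0.8],[0,0,0]],[[6.5,4.6,-1.5],[0,0,0]],[[6.4,4.6,-2.1],[0,0,0]],[[6.3,4.5,-2.7],[0,0,0]]]}}

```text
time: 5.47
eef_pos: [0.6401, 0.111, 0.1168]
tcp_rot: [0.953, 0.303, 0.001, 0.0]
contact_force: [0.3, -0.7, 0.4]
opening: -0.0
finger_force: 0.0
```

Run:
```python
from h import *
s=readout.get_state();print(s["eef_pos"],s["opening"],s["finger_force"],s["contact_force"])
w=cams.read_camera("side")
cv2.imwrite("pics/s3.png",cv2.resize(w[130:280,260:460],(800,600),interpolation=cv2.INTER_CUBIC)[:,:,::-1])
```

```text
[0.64014265 0.11102287 0.11680386] -4.0188154902127457e-05 0.0 [ 0.2893542  -0.65344183  0.39659246]
```

View pics/s3.png

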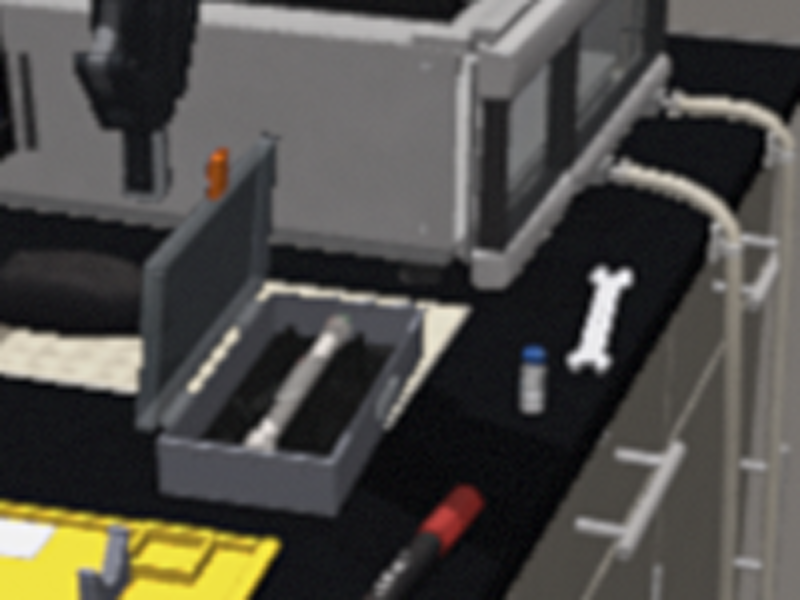

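The tab slipped near vertical, with the tab at crop (217,172) and the fingers behind it. I'll check which way the lid goes.

{"method": "step_arm", "body": {"increments": [[[0,0,0],[0,0,0]],[[0,0,0],[0,0,0]],[[0,0,0],[0,0,0]],[[0,0,0],[0,0,0]]]}}

```text
time: 5.85
eef_pos: [0.6386, 0.1105, 0.1168]
tcp_rot: [0.953, 0.303, -0.0, 0.0]
contact_force: [0.2, -0.7, 0.1]
opening: 0.001
finger_force: 0.0
```

Run:
```python
from h import *
np.set_printoptions(precision=4,suppress=True)
s=readout.get_state();print(s["eef_pos"],s["contact_force"])
S=cam("side"); w=cams.read_camera("side"); w0=cv2.imread("pics/s3.png")[:,:,::-1]
print([o[:2] for o in blobs(w,"orange",(260,130,460,280),5)], "before",[o[1]/4+[260,130] for o in blobs(w0.copy(),"orange")][:1])
x=np.array([np.cos(.616),np.sin(.616),0]);H=np.array([.5715,.067,.0305])+.0465*x
for t in(0,.3,.6,.9,1.2,1.4,1.6,1.8,2.,2.3,2.7): print(t,proj(S,H-x*(.103*np.cos(t)-.005*np.sin(t))+np.array([0,0,.103*np.sin(t)+.005*np.cos(t)])))
```

```text
[0.6386 0.1105 0.1168] [ 0.1997 -0.6699  0.0807]
[(17.0, array([313.7941, 172.1176]))] before [array([314.0289, 172.914 ])]
0 [360.9935 222.9272]
0.3 [358.2166 209.0626]
0.6 [351.1669 195.9358]
0.9 [340.4679 184.8895]
1.2 [327.1768 177.0682]
1.4 [317.5399 174.0507]
1.6 [307.7913 172.9433]
1.8 [298.3655 173.7679]
2.0 [289.6677 176.4522]
2.3 [278.7456 183.6047]
2.7 [269.4803 197.6599]
```

The lid stands at about 1.47 rad. Raising over the tab to push it from the front.

{"method": "step_arm", "body": {"increments": [[[0,0,30],[0,0,0]],[[0,0,30],[0,0,0]],[[0,0,0],[0,0,0]],[[-22,-15.5,0],[0,0,0]],[[-22,-15.5,0],[0,0,0]],[[-22,-15.5,0],[0,0,0]],[[0,0,0],[0,0,0]]]}}

```text
time: 6.48
eef_pos: [0.5694, 0.0625, 0.1761]
tcp_rot: [0.953, 0.302, -0.002, -0.0]
contact_force: [0.1, 0.1, 0.1]
opening: 0.003
finger_force: 0.0
```

Run:
```python
from h import *
s=readout.get_state();print(s["eef_pos"],s["contact_force"])
w=cams.read_camera("side");print([o[:2] for o in blobs(w,"orange",(260,130,460,280),3)])
```

```text
[0.56935919 0.0625464  0.17610087] [0.14909944 0.10071586 0.10087345]
[(23.0, array([313.61594203, 172.14492754]))]
```

{"method": "step_arm", "body": {"increments": [[[0,0,-28],[0,0,0]],[[0,0,-28],[0,0,0]],[[8,5.7,0],[0,0,0]],[[8,5.7,0],[0,0,0]],[[8,5.7,0],[0,0,0]],[[8,5.7,0],[0,0,0]],[[8,5.7,0],[0,0,0]],[[8,5.7,0],[0,0,0]]]}}

```text
time: 7.2
eef_pos: [0.6229, 0.0994, 0.1225]
tcp_rot: [0.953, 0.303, 0.001, 0.0]
contact_force: [0.2, -0.2, 0.2]
opening: -0.0
finger_force: 0.0
```

{"method": "step_arm", "body": {"increments": [[[8,5.7,0],[0,0,0]],[[8,5.7,0],[0,0,0]],[[8,5.7,0],[0,0,0]],[[0,0,0],[0,0,0]],[[0,0,0],[0,0,0]],[[0,0,0],[0,0,0]],[[0,0,0],[0,0,0]],[[0,0,0],[0,0,0]]]}}

```text
time: 7.87
eef_pos: [0.6445, 0.1152, 0.1209]
tcp_rot: [0.953, 0.303, -0.0, -0.0]
contact_force: [0.4, -0.2, -0.4]
opening: -0.003
finger_force: 0.0
```

Run:
```python
from h import *
s=readout.get_state();print(s["eef_pos"],s["contact_force"])
w=cams.read_camera("side");print([o[:2] for o in blobs(w,"orange",(240,130,460,280),3)])
```

```text
[0.64447196 0.11520449 0.12085128] [ 0.40210183 -0.23673004 -0.36785007]
[(58.5, array([269.64672365, 196.41595442]))]
```

The lid lies at its stop: its tab at (269.6,196.4) matches 2.7 rad. Now the column.

{"method": "step_arm", "body": {"increments": [[[0,0,40],[0,0,0]],[[0,0,40],[0,0,0.12]],[[-5.6,-3.7,0],[0,0,0.12]],[[-5.6,-3.7,0],[0,0,0.12]],[[-5.6,-3.7,0],[0,0,0.12]],[[-5.6,-3.7,0],[0,0,0.12]],[[-5.6,-3.7,0],[0,0,0.12]],[[-5.6,-3.7,0],[0,0,0.12]]], "fingers": -0.3}}

```text
time: 8.58
eef_pos: [0.6107, 0.0929, 0.201]
tcp_rot: [0.745, 0.667, 0.0, 0.0]
contact_force: [-0.0, -0.6, 0.4]
opening: 0.349
finger_force: 0.0
```

{"method": "step_arm", "body": {"increments": [[[-5.6,-3.7,0],[0,0,0.12]],[[-5.6,-3.7,0],[0,0,0.12]],[[-5.6,-3.7,0],[0,0,0.12]],[[-5.6,-3.7,0],[0,0,0.12]],[[-5.6,-3.7,0],[0,0,0.12]],[[-5.6,-3.7,0],[0,0,0.12]],[[-5.6,-3.7,0],[0,0,0.01]],[[0,0,0],[0,0,0]]]}}

```text
time: 9.25
eef_pos: [0.5712, 0.0668, 0.2009]
tcp_rot: [0.461, 0.887, -0.0, -0.0]
contact_force: [0.7, 0.0, 0.7]
opening: 0.349
finger_force: 0.0
```

Run:
```python
from h import *
np.set_printoptions(precision=4,suppress=True)
s=readout.get_state(); C=cam("wrist",s); w=cams.read_camera("wrist"); cv2.imwrite("pics/w3.png",w[:,:,::-1])
r=R.from_quat(s["tcp_rot"]).as_matrix(); print(s["time"],s["eef_pos"],r[:,2],np.arctan2(r[1,0],r[0,0]),s["opening"])
COL["green"]=[((60,60,40),(92,255,255))]
for c in("red","green"):
    for o in blobs(w,c,None,15): print(c,o[0],o[1],onz(C,o[1],.0205))
for p in((.5715,.067,.0205),(.62,-.0,.0205),(.523,.134,.0205)): print(proj(C,p))
```

```text
9.25 [0.5712 0.0668 0.2009] [-0.0004 -0.0002 -1.    ] 2.1826170550232464 0.3488493236038475
red 888.5 [206.4611 104.0154] [0.4367 0.0887 0.0205]
red 143.5 [116.0708 306.2056] [ 0.4591 -0.141   0.0205]
red 79.5 [316.4738 116.5262] [0.5229 0.1363 0.0205]
green 34.0 [316.5    287.4363] [ 0.62   -0.0015  0.0205]
[316.2959 208.5015]
[317.3692 286.3733]
[315.0592 118.7698]
```

View pics/w3.png

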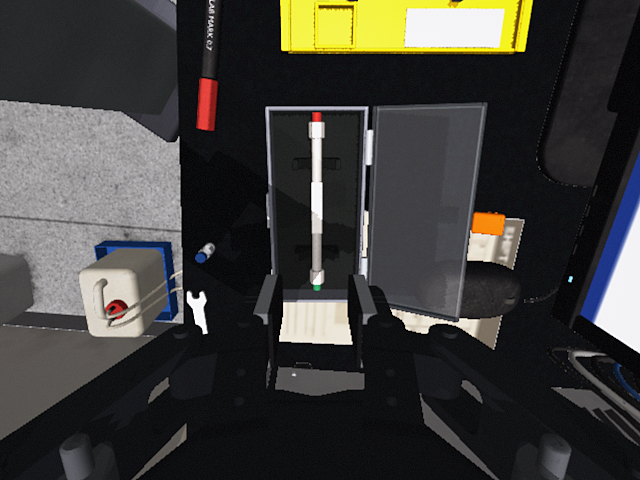

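The lid lies open at the right. The column plugs are at (316,117) and (316,287), so the column is aligned with the gripper to under 1 mm. Descending and gripping.

{"method": "step_arm", "body": {"increments": [[[0,0,-38],[0,0,0]],[[0,0,-38],[0,0,0]],[[0,0,-38],[0,0,0]],[[0,0,-35],[0,0,0]],[[0,0,-20],[0,0,0]],[[0,0,-12],[0,0,0]],[[0,0,-8],[0,0,0]],[[0,0,0],[0,0,0]]]}}

```text
time: 9.97
eef_pos: [0.5717, 0.0675, 0.0108]
tcp_rot: [0.46, 0.888, -0.0, -0.001]
contact_force: [-0.7, 0.2, -0.2]
opening: 0.349
finger_force: 0.0
```

{"method": "step_arm", "body": {"increments": [[[0,0,0],[0,0,0]],[[0,0,0],[0,0,0]],[[0,0,0],[0,0,0]],[[0,0,0],[0,0,0]]], "fingers": -1, "grip_force": 60}}

```text
time: 10.3
eef_pos: [0.5737, 0.0673, 0.0139]
tcp_rot: [0.46, 0.888, 0.001, 0.002]
contact_force: [0.3, 1.2, 2.4]
opening: 0.078
finger_force: 58.8
```

{"method": "step_arm", "body": {"increments": [[[0,0,15],[0,0,0]],[[0,0,30],[0,0,0]],[[0,0,35],[0,0,0]],[[0,0,40],[0,0,0]],[[0,0,30],[0,0,0]],[[0,0,0],[0,0,0]]]}}

```text
time: 10.8
eef_pos: [0.5767, 0.0673, 0.1711]
tcp_rot: [0.46, 0.888, 0.003, 0.007]
contact_force: [1.3, -1.0, -0.1]
opening: 0.076
finger_force: 58.8
```

{"method": "step_arm", "body": {"increments": [[[-12,25,7],[0,0,0]],[[-12,25,7],[0,0,0]],[[-12,25,7],[0,0,0]],[[-12,25,7],[0,0,0]],[[0,0,0],[0,0,0]],[[0,0,0],[0,0,0]]]}}

```text
time: 11.3
eef_pos: [0.5233, 0.1684, 0.1899]
tcp_rot: [0.459, 0.889, -0.0, 0.0]
contact_force: [0.5, 0.5, -1.5]
opening: 0.078
finger_force: 58.8
```

Run:
```python
from h import *
np.set_printoptions(precision=4,suppress=True)
s=readout.get_state(); C=cam("wrist",s); w=cams.read_camera("wrist"); cv2.imwrite("pics/w4.png",w[:,:,::-1])
r=R.from_quat(s["tcp_rot"]).as_matrix(); print(s["time"],s["eef_pos"],r[:,2],np.arctan2(r[1,0],r[0,0]),s["opening"])
```

```text
11.3 [0.5233 0.1684 0.1899] [ 0.0004 -0.0002 -1.    ] 2.188392535747975 0.07836675895129212
```

View pics/w4.png

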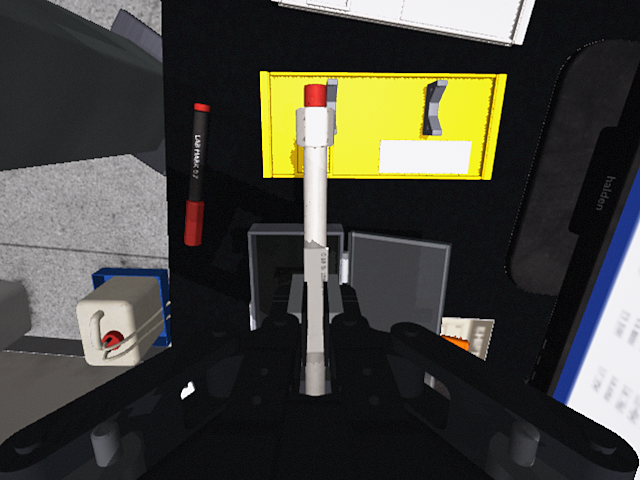

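The column hangs level in the grip. The yellow tray's corners are at (262,72), (505,74), (492,180) and (263,178), with its V rests at (333,105) and (433,108). The marker runs from (202,105) to (193,245).

Run:
```python
from h import *
np.set_printoptions(precision=4,suppress=True)
s=readout.get_state(); C=cam("wrist",s); w=img("w4"); yaw=lambda v:np.arctan2(v[1],v[0])
o=blobs(w,"yellow",(255,65,512,185),50); c=np.vstack([q[2] for q in o]).reshape(-1,2)
i=[(c@np.array(d)).argmax() for d in((-1,-1),(1,-1),(1,1),(-1,1))]
P=np.array([onz(C,c[k],.010) for k in i]); print(c[i].tolist(),P,P.mean(0),[np.linalg.norm(P[k]-P[k-1]) for k in range(4)])
print("yaw",yaw(P[1]-P[0]),yaw(P[2]-P[3]))
# marker
o=[q for q in blobs(w,"red",(180,95,215,250),10)]
for q in o: print(q[0],q[1])
pts=np.vstack([q[2] for q in o]).reshape(-1,2); W=np.array([onz(C,p,.0085)[:2]*1000 for p in pts],np.float32); print(cv2.minAreaRect(W))
W=[onz(C,q[1],.009) for q in o]; print(W,yaw(W[1]-W[0]))
```

```text
[[260, 71], [506, 74], [490, 179], [263, 177]] [[0.4135 0.239  0.01  ]
 [0.5889 0.3603 0.01  ]
 [0.6409 0.2857 0.01  ]
 [0.4653 0.1636 0.01  ]] [0.5272 0.2621 0.01  ] [np.float64(0.09143808226256867), np.float64(0.21321395079157193), np.float64(0.09089820282868091), np.float64(0.21389392527996567)]
yaw 0.6051127196976342 0.607637750947802
686.5 [193.1772 223.0032]
95.5 [201.4154 107.0349]
((414.37628173828125, 125.46900177001953), (16.521615982055664, 135.90628051757812), 25.95355987548828)
[array([0.4338, 0.0859, 0.009 ]), array([0.3866, 0.184 , 0.009 ])] 2.019148952105966
```

{"method": "step_arm", "body": {"increments": [[[0,8.2,0],[0,0,-0.121]],[[0,8.2,0],[0,0,-0.121]],[[0,8.2,0],[0,0,-0.121]],[[0,8.2,0],[0,0,-0.121]],[[0,8.2,0],[0,0,-0.121]],[[0,8.2,0],[0,0,-0.121]],[[0,8.2,0],[0,0,-0.121]],[[0,8.2,0],[0,0,-0.121]]]}}

```text
time: 12.02
eef_pos: [0.5244, 0.232, 0.1889]
tcp_rot: [0.823, 0.569, -0.001, -0.0]
contact_force: [1.1, 0.5, -1.5]
opening: 0.077
finger_force: 58.8
```

{"method": "step_arm", "body": {"increments": [[[0,8.2,0],[0,0,-0.121]],[[0,8.2,0],[0,0,-0.121]],[[0,8.2,0],[0,0,-0.121]],[[-1.5,8.2,0],[0,0,-0.121]],[[-1.5,8.2,0],[0,0,-0.121]],[[0,0,0],[0,0,0]],[[0,0,0],[0,0,0]]]}}

```text
time: 12.6
eef_pos: [0.5213, 0.2731, 0.1891]
tcp_rot: [0.953, 0.303, -0.001, 0.0]
contact_force: [0.2, -0.1, -1.6]
opening: 0.078
finger_force: 58.7
```

{"method": "step_arm", "body": {"increments": [[[0,0,-35],[0,0,0]],[[0,0,-35],[0,0,0]],[[0,0,-35],[0,0,0]],[[0,0,-25],[0,0,0]],[[0,0,0],[0,0,0]],[[0,0,0],[0,0,0]]]}}

```text
time: 13.1
eef_pos: [0.5201, 0.2727, 0.0583]
tcp_rot: [0.953, 0.302, -0.002, 0.0]
contact_force: [0.2, -0.1, -0.2]
opening: 0.078
finger_force: 58.7
```

Run:
```python
from h import *
np.set_printoptions(precision=4,suppress=True)
s=readout.get_state(); C=cam("wrist",s); w=cams.read_camera("wrist"); cv2.imwrite("pics/w5.png",w[:,:,::-1])
r=R.from_quat(s["tcp_rot"]).as_matrix(); print(s["time"],s["eef_pos"],r[:,2],np.arctan2(r[1,0],r[0,0]),s["opening"])
```

```text
13.1 [0.5201 0.2727 0.0583] [-0.004  -0.0015 -1.    ] 0.6135802163317225 0.07811940499142409
```

View pics/w5.png

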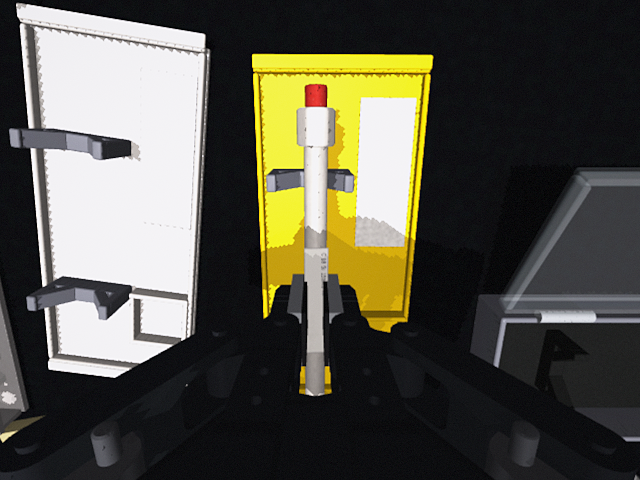

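The V rest beyond the column spans (267..353,180), so the column sits about 2–3 mm too far right. The white tray's Vs are at (72,145) and (79,298), with its pocket at (160,316).

Run:
```python
from h import *
np.set_printoptions(precision=4,suppress=True)
s=readout.get_state(); C=cam("wrist",s); T=cam("top"); yaw=lambda v:np.arctan2(v[1],v[0])
ax=np.array([np.cos(.6135),np.sin(.6135)]); n=np.array([-ax[1],ax[0]])
# yellow V horn tips, z=.031
for u in((269,178),(352,178)):
    p=onz(C,u,.031)[:2]-s["eef_pos"][:2]; print("yV along,across mm",p@ax*1000,p@n*1000)
# white tray: V horn tips at z .031, pocket top corners z=.012
V=[onz(C,u,.031)[:2] for u in((13,135),(127,145),(30,300),(125,297))]
m1,m2=(V[0]+V[1])/2,(V[2]+V[3])/2
print("wV",np.array(V),"dist",np.linalg.norm(m1-m2),"width",np.linalg.norm(V[0]-V[1]),np.linalg.norm(V[2]-V[3]),"mid",(m1+m2)/2,"yaw",yaw(m1-m2))
pk=[onz(C,u,.012)[:2] for u in((133,291),(187,295),(189,340),(136,338))]; print("pocket",np.array(pk),np.mean(pk,0),np.linalg.norm(pk[0]-pk[1]),np.linalg.norm(pk[1]-pk[2]))
c=[onz(C,u,.010)[:2] for u in((18,8),(206,38))]; print("far corners",c,np.linalg.norm(c[0]-c[1]))
```

```text
yV along,across mm 47.68861967569159 24.230617738404685
yV along,across mm 47.68985799124529 -17.509128625174633
wV [[0.4928 0.4338]
 [0.5205 0.3864]
 [0.4127 0.3931]
 [0.4451 0.3504]] dist 0.08669819513169309 width 0.05486536170862391 0.05351219249329757 mid [0.4678 0.3909] yaw 0.4585874275923222
pocket [[0.4368 0.3521]
 [0.4535 0.3236]
 [0.4261 0.3068]
 [0.4077 0.3355]] [0.431  0.3295] 0.033116828618612974 0.032144392971062995
far corners [array([0.5419, 0.4688]), array([0.584, 0.386])] 0.09282598433481606
```

{"method": "step_arm", "body": {"increments": [[[-1.1,3.4,-12],[0,0,0]],[[0,0,-14],[0,0,0]],[[0,0,-10],[0,0,0]],[[0,0,-5],[0,0,0]],[[0,0,0],[0,0,0]],[[0,0,0],[0,0,0]]]}}

```text
time: 13.65
eef_pos: [0.5196, 0.2773, 0.0184]
tcp_rot: [0.953, 0.302, -0.001, 0.0]
contact_force: [0.1, 0.1, -2.1]
opening: 0.076
finger_force: 58.7
```

{"method": "step_arm", "body": {"increments": [[[0,0,-3],[0,0,0]],[[0,0,-2],[0,0,0]],[[0,0,0],[0,0,0]],[[0,0,0],[0,0,0]]]}}

```text
time: 13.98
eef_pos: [0.5202, 0.2775, 0.0142]
tcp_rot: [0.953, 0.302, 0.0, -0.0]
contact_force: [-0.1, -0.3, -0.9]
opening: 0.078
finger_force: 58.7
```

{"method": "step_arm", "body": {"increments": [[[0,0,0],[0,0,0]],[[0,0,0],[0,0,0]],[[0,0,0],[0,0,0]]], "fingers": -0.5}}

```text
time: 14.23
eef_pos: [0.5203, 0.2775, 0.0144]
tcp_rot: [0.953, 0.302, 0.0, -0.0]
contact_force: [-0.2, 0.3, -0.4]
opening: 0.251
finger_force: 0.0
```

{"method": "step_arm", "body": {"increments": [[[0,0,20],[0,0,0]],[[0,0,35],[0,0,0]],[[0,0,38],[0,0,0]],[[0,0,38],[0,0,0]],[[0,0,38],[0,0,0]],[[0,0,0],[0,0,0]]]}}

```text
time: 14.73
eef_pos: [0.5249, 0.2792, 0.1936]
tcp_rot: [0.953, 0.302, 0.009, -0.0]
contact_force: [1.0, 1.4, 3.0]
opening: 0.252
finger_force: 0.0
```

Run:
```python
from h import *
s=readout.get_state(); w=cams.read_camera("wrist"); t=cams.read_camera("top"); cv2.imwrite("pics/t2.png",t[:,:,::-1])
print(s["eef_pos"]); cv2.imwrite("pics/w6.png",w[:,:,::-1])
a=cv2.resize(t[130:310,180:330],(500,600),interpolation=cv2.INTER_CUBIC)[:,:,::-1]
cv2.imwrite("pics/t2c.png",a)
```

```text
[0.52487767 0.27920275 0.19361759]
```

View pics/w6.png

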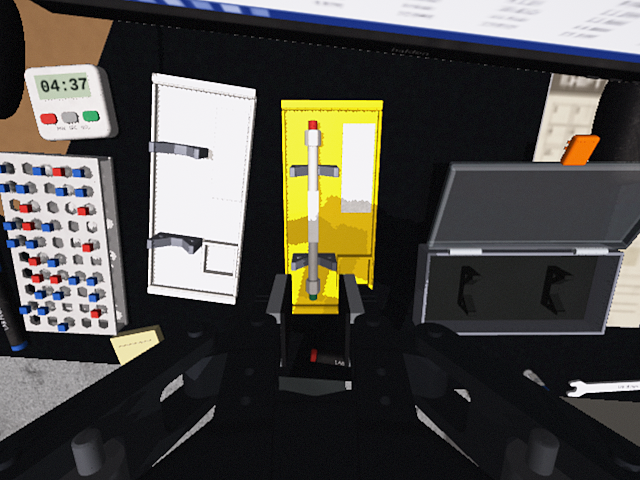

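The column lies in both Vs, at (314,170) and (314,262), with its plugs at (313,125) and (314,297). The white tray's Vs are at (178,150) and (174,242), its pocket is at (221,257), and the yellow pocket is at about (355,270).

Run:
```python
from h import *
np.set_printoptions(precision=4,suppress=True)
s=readout.get_state(); C=cam("wrist",s); w=img("w6"); yaw=lambda v:np.arctan2(v[1],v[0]); f=lambda u,z:onz(C,u,z)[:2]
a,b=f((313,125),.0205),f((314,297),.0205); print("col",(a+b)/2,np.linalg.norm(a-b),yaw(a-b))
def tray(col,box,poly=None):
    h=w.copy()
    if poly is not None:
        m=np.zeros(h.shape[:2],np.uint8); cv2.fillPoly(m,[np.array(poly)],1); h*=m[:,:,None]
    o=blobs(h,col,box,50); c=np.vstack([q[2] for q in o]); P=np.array([f(p[0],.010)*1000 for p in c],np.float32)
    r=cv2.minAreaRect(P); print(col,r)
tray("yellow",(270,90,390,320)); tray("white",None,[(148,70),(262,85),(240,310),(142,295)])
V=[f(u,.031) for u in((150,148),(208,152),(150,240),(200,241))]
m1,m2=(V[0]+V[1])/2,(V[2]+V[3])/2; print("wV",np.linalg.norm(m1-m2),(m1+m2)/2,yaw(m1-m2),np.linalg.norm(V[0]-V[1]))
cv2.imwrite("pics/w6c.png",cv2.resize(w[225:325,190:390],(800,400),interpolation=cv2.INTER_CUBIC)[:,:,::-1])
# refined vial positions: top+side tri, and rays at cap top
```

```text
col [0.515  0.2761] 0.16409615069044758 0.6175064255767398
yellow ((522.8218383789062, 262.598876953125), (209.37103271484375, 89.50447082519531), 34.95143508911133)
white ((463.31475830078125, 375.5260009765625), (211.082275390625, 91.4839096069336), 26.378999710083008)
wV 0.08188982408707404 [0.4627 0.387 ] 0.4577269136985352 0.049102340110963635
```

View pics/w6c.png

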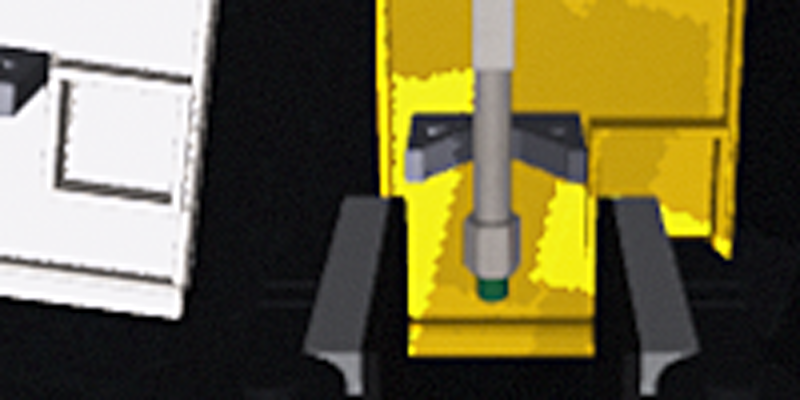

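{"method": "step_arm", "body": {"increments": [[[-9.3,-8.5,0],[0,0,0.121]],[[-9.3,-8.5,0],[0,0,0.121]],[[-9.3,-8.5,0],[0,0,0.121]],[[-9.3,-8.5,0],[0,0,0.121]],[[-9.3,-8.5,0],[0,0,0.121]],[[-9.3,-8.5,0],[0,0,0.121]],[[-9.3,-8.5,0],[0,0,0.121]],[[-9.3,-8.5,0],[0,0,0.121]]]}}

```text
time: 15.5
eef_pos: [0.4437, 0.2086, 0.1804]
tcp_rot: [0.701, 0.713, -0.002, -0.001]
contact_force: [0.5, 0.5, -0.9]
opening: 0.247
finger_force: 0.0
```

{"method": "step_arm", "body": {"increments": [[[-9.3,-8.5,0],[0,0,0.121]],[[-9.3,-8.5,0],[0,0,0.121]],[[-9.3,-8.5,0],[0,0,0.121]],[[-9.3,-8.5,0],[0,0,0.121]],[[-9.3,-8.5,0],[0,0,0.121]],[[0,0,0],[0,0,0]],[[0,0,0],[0,0,0]],[[0,0,0],[0,0,0]]]}}

```text
time: 16.17
eef_pos: [0.3989, 0.167, 0.1821]
tcp_rot: [0.461, 0.887, -0.0, -0.001]
contact_force: [0.3, -0.2, -1.0]
opening: 0.253
finger_force: 0.0
```

Run:
```python
from h import *
np.set_printoptions(precision=4,suppress=True)
s=readout.get_state(); C=cam("wrist",s); w=cams.read_camera("wrist"); cv2.imwrite("pics/w7.png",w[:,:,::-1])
r=R.from_quat(s["tcp_rot"]).as_matrix(); print(s["time"],s["eef_pos"],r[:,2],np.arctan2(r[1,0],r[0,0]),s["opening"])
for o in blobs(w,"red",None,15): print(o[0],o[1],onz(C,o[1],.033),proj(C,(.329,.2747,.031)))
```

```text
16.1667 [0.3989 0.167  0.1821] [-0.0013 -0.     -1.    ] 2.182946839403164 0.2527568280581926
541.5 [298.8833 291.8495] [0.4278 0.0979 0.033 ] [322.2424  56.1471]
140.5 [319.9442  53.3084] [0.3266 0.275  0.033 ] [322.2424  56.1471]
81.5 [315.1575 187.6094] [0.3836 0.1874 0.033 ] [322.2424  56.1471]
36.0 [593.5093 188.8194] [0.58   0.3241 0.033 ] [322.2424  56.1471]
```

View pics/w7.png

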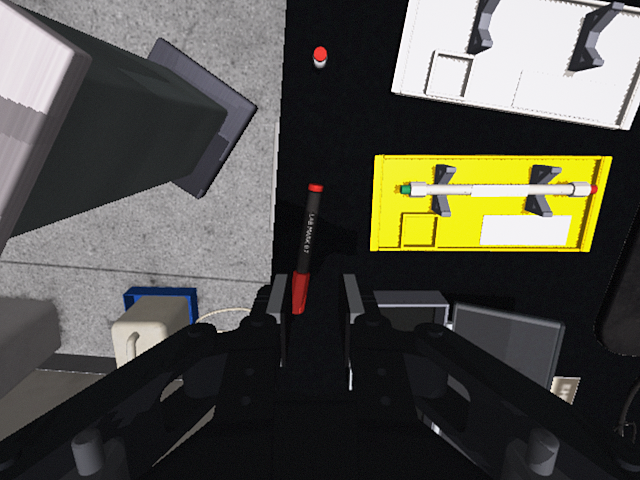

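Red vial at (320,54) and marker end at (315,184). The column lies well in its tray. The yellow pocket spans (402..437, 213..247) and the white one (430..475, 52..97).

Run:
```python
from h import *
np.set_printoptions(precision=4,suppress=True)
s=readout.get_state(); C=cam("wrist",s); w=img("w7"); f=lambda u,z:onz(C,u,z)[:2]; yaw=lambda v:np.arctan2(v[1],v[0])
a,b=f((405,189),.0205),f((594,189),.0205); print("col",(a+b)/2,np.linalg.norm(a-b),yaw(b-a))
def tray(col,poly,cols):
    m=np.zeros(w.shape[:2],np.uint8); cv2.fillPoly(m,[np.array(poly)],1)
    o=blobs(w*m[:,:,None],col,None,30); P=np.array([f(p[0],.010)*1000 for p in np.vstack([q[2] for q in o])],np.float32); print(col,cv2.minAreaRect(P))
tray("yellow",[(365,145),(620,150),(605,262),(362,262)],0)
for n,q in(("Y",((403,214),(437,214),(436,247),(402,247))),("W",((435,52),(474,57),(468,98),(427,92)))):
    P=np.array([f(u,.012) for u in q]); print(n,P.mean(0),np.linalg.norm(P[0]-P[1]),np.linalg.norm(P[1]-P[2]))
def tri3(a,z): return f(a,z)
c=[f(u,.010) for u in((392,93),(413,-6),(632,129))]; print("W near-left corner, right corner",c[0],c[2],np.linalg.norm(c[0]-c[2]),yaw(c[2]-c[0]))
e=f((315.5,184),.0075); print("marker end",e)
h=f((301,283),.0085);print("cap-axis pt",h,yaw(e-h), "mid", e-.067*(e-h)/np.linalg.norm(e-h))
print("vial base",f((320,64),.0))
```

```text
col [0.5212 0.28  ] 0.16970147975720754 0.6131664238727709
yellow ((526.9140014648438, 263.9615478515625), (215.5712127685547, 92.07675170898438), 34.867515563964844)
Y [0.4914 0.2082] 0.032059862876992175 0.03300452152666611
W [0.4246 0.3286] 0.033024766978732106 0.03192543824961033
W near-left corner, right corner [0.393  0.2894] [0.5853 0.3883] 0.21626501614345778 0.47528873861464177
marker end [0.3846 0.187 ]
cap-axis pt [0.4304 0.0964] 2.0390695282770097 mid [0.4148 0.1272]
vial base [0.3283 0.2738]
```

{"method": "step_arm", "body": {"increments": [[[8.3,-20.2,0],[0,0,-0.08]],[[8.3,-20.2,0],[0,0,-0.08]],[[0,0,-35],[0,0,0]],[[0,0,-35],[0,0,0]],[[0,0,-35],[0,0,0]],[[0,0,-35],[0,0,0]],[[0,0,-12],[0,0,0]],[[0,0,0],[0,0,0]]], "fingers": -0.2}}

```text
time: 16.88
eef_pos: [0.4124, 0.1265, 0.0269]
tcp_rot: [0.53, 0.848, -0.003, -0.004]
contact_force: [0.5, -0.2, 0.0]
opening: 0.397
finger_force: 0.0
```

{"method": "step_arm", "body": {"increments": [[[0,0,-10],[0,0,0]],[[0,0,-10],[0,0,0]],[[0,0,0],[0,0,0]],[[0,0,0],[0,0,0]]]}}

```text
time: 17.22
eef_pos: [0.4161, 0.1266, 0.0112]
tcp_rot: [0.529, 0.848, 0.0, 0.0]
contact_force: [0.1, 0.2, 0.1]
opening: 0.401
finger_force: 0.0
```

{"method": "step_arm", "body": {"increments": [[[0,0,-7.5],[0,0,0]],[[0,0,0],[0,0,0]],[[0,0,0],[0,0,0]]]}}

```text
time: 17.47
eef_pos: [0.4156, 0.1265, 0.0035]
tcp_rot: [0.529, 0.848, 0.0, 0.0]
contact_force: [0.4, -0.9, -0.5]
opening: 0.4
finger_force: 0.0
```

{"method": "step_arm", "body": {"increments": [[[0,0,0],[0,0,0]],[[0,0,0],[0,0,0]],[[0,0,0],[0,0,0]],[[0,0,0],[0,0,0]]], "fingers": -1, "grip_force": 40}}

```text
time: 17.8
eef_pos: [0.416, 0.1265, 0.0038]
tcp_rot: [0.529, 0.848, 0.0, 0.0]
contact_force: [-0.9, -0.2, 2.6]
opening: 0.134
finger_force: 39.5
```

{"method": "step_arm", "body": {"increments": [[[0,0,20],[0,0,0]],[[0,0,35],[0,0,0]],[[0,0,40],[0,0,0]],[[0,0,40],[0,0,0]],[[0,0,0],[0,0,0]],[[0,0,0],[0,0,0]]]}}

```text
time: 18.3
eef_pos: [0.4178, 0.1267, 0.1415]
tcp_rot: [0.529, 0.848, 0.002, 0.003]
contact_force: [0.0, 0.2, -0.5]
opening: 0.138
finger_force: 39.3
```

{"method": "step_arm", "body": {"increments": [[[3.5,20.5,0],[0,0,-0.12]],[[3.5,20.5,0],[0,0,-0.12]],[[3.5,20.5,0],[0,0,-0.12]],[[3.5,20.5,0],[0,0,-0.12]],[[3.5,20.5,0],[0,0,-0.12]],[[3.5,20.5,0],[0,0,-0.12]],[[3.5,20.5,0],[0,0,-0.12]],[[3.5,20.5,0],[0,0,-0.12]]]}}

```text
time: 18.97
eef_pos: [0.4423, 0.291, 0.1357]
tcp_rot: [0.863, 0.505, -0.002, -0.0]
contact_force: [0.2, 0.5, -0.4]
opening: 0.14
finger_force: 39.3
```

{"method": "step_arm", "body": {"increments": [[[3.5,20.5,0],[0,0,-0.12]],[[3.5,20.5,0],[0,0,-0.12]],[[3.5,20.5,0],[0,0,-0.12]],[[3.5,20.5,0],[0,0,-0.12]],[[3.5,20.5,0],[0,0,-0.12]],[[0,0,0],[0,0,0]],[[0,0,0],[0,0,0]]]}}

```text
time: 19.55
eef_pos: [0.4599, 0.3928, 0.1358]
tcp_rot: [0.973, 0.232, -0.002, 0.001]
contact_force: [-0.7, -0.4, -0.2]
opening: 0.135
finger_force: 39.4
```

{"method": "step_arm", "body": {"increments": [[[0,0,-30],[0,0,0]],[[0,0,-30],[0,0,0]],[[0,0,-20],[0,0,0]],[[0,0,0],[0,0,0]],[[0,0,0],[0,0,0]],[[0,0,0],[0,0,0]]]}}

```text
time: 20.05
eef_pos: [0.4617, 0.3927, 0.0593]
tcp_rot: [0.973, 0.231, 0.001, -0.0]
contact_force: [0.0, 0.1, -0.1]
opening: 0.134
finger_force: 39.4
```

Run:
```python
from h import *
np.set_printoptions(precision=4,suppress=True)
s=readout.get_state(); C=cam("wrist",s); w=cams.read_camera("wrist"); cv2.imwrite("pics/w8.png",w[:,:,::-1])
r=R.from_quat(s["tcp_rot"]).as_matrix(); print(s["time"],s["eef_pos"],r[:,2],np.arctan2(r[1,0],r[0,0]),s["opening"])
```

```text
20.05 [0.4617 0.3927 0.0593] [ 0.0009  0.0004 -1.    ] 0.46596428616856483 0.13446146838074965
```

View pics/w8.png

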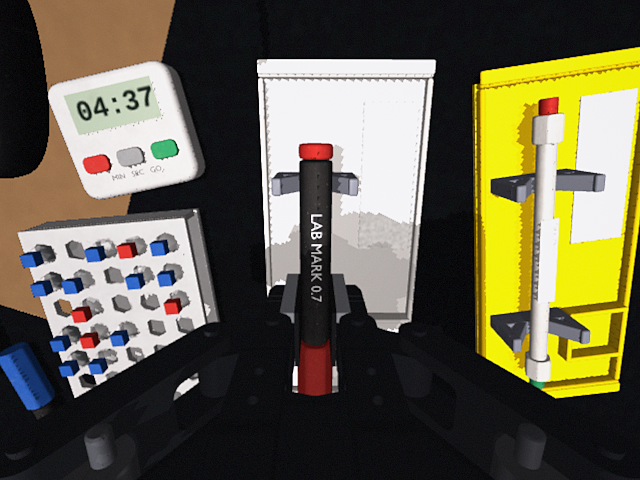

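The V rest spans (272..357,182), centred on the marker at (315,..). Lowering.

{"method": "step_arm", "body": {"increments": [[[0,0,-15],[0,0,0]],[[0,0,-12],[0,0,0]],[[0,0,-7],[0,0,0]],[[0,0,-4],[0,0,0]],[[0,0,0],[0,0,0]],[[0,0,0],[0,0,0]]]}}

```text
time: 20.6
eef_pos: [0.4614, 0.3932, 0.0207]
tcp_rot: [0.973, 0.231, 0.0, -0.0]
contact_force: [-0.1, -0.2, -0.2]
opening: 0.137
finger_force: 39.3
```

{"method": "step_arm", "body": {"increments": [[[0,0,-1.5],[0,0,0]],[[0,0,0],[0,0,0]],[[0,0,0],[0,0,0]]]}}

```text
time: 20.85
eef_pos: [0.4617, 0.3934, 0.0197]
tcp_rot: [0.973, 0.231, 0.001, -0.0]
contact_force: [0.1, -1.1, 3.0]
opening: 0.137
finger_force: 39.7
```

{"method": "step_arm", "body": {"increments": [[[0,0,0],[0,0,0]],[[0,0,0],[0,0,0]],[[0,0,0],[0,0,0]],[[0,0,20],[0,0,0]],[[0,0,35],[0,0,0]],[[0,0,35],[0,0,0]],[[0,0,20],[0,0,0]],[[0,0,0],[0,0,0]]], "fingers": -0.4}}

```text
time: 21.52
eef_pos: [0.4643, 0.395, 0.1354]
tcp_rot: [0.973, 0.231, 0.005, -0.002]
contact_force: [0.0, -0.4, -0.3]
opening: 0.298
finger_force: 0.0
```

{"method": "step_arm", "body": {"increments": [[[-9.5,-8.5,0],[0,0,0.122]],[[-9.5,-8.5,0],[0,0,0.122]],[[-9.5,-8.5,0],[0,0,0.122]],[[-9.5,-8.5,0],[0,0,0.122]],[[-9.5,-8.5,0],[0,0,0.122]],[[-9.5,-8.5,0],[0,0,0.122]],[[-9.5,-8.5,0],[0,0,0.122]],[[-9.5,-8.5,0],[0,0,0.122]]]}}

```text
time: 22.18
eef_pos: [0.3838, 0.3241, 0.1274]
tcp_rot: [0.749, 0.662, -0.001, -0.0]
contact_force: [-0.6, -0.5, 0.9]
opening: 0.299
finger_force: 0.0
```

{"method": "step_arm", "body": {"increments": [[[-9.5,-8.5,0],[0,0,0.122]],[[-9.5,-8.5,0],[0,0,0.122]],[[-9.5,-8.5,0],[0,0,0.122]],[[-9.5,-8.5,0],[0,0,0.122]],[[-9.5,-8.5,0],[0,0,0.122]],[[-9.5,-8.5,0],[0,0,0.122]],[[0,0,0],[0,0,0]],[[0,0,0],[0,0,0]]], "fingers": -0.2}}

```text
time: 22.85
eef_pos: [0.3276, 0.2737, 0.1281]
tcp_rot: [0.467, 0.884, -0.0, -0.0]
contact_force: [0.4, -0.3, 1.1]
opening: 0.398
finger_force: 0.0
```

Run:
```python
from h import *
np.set_printoptions(precision=4,suppress=True)
s=readout.get_state(); C=cam("wrist",s); w=cams.read_camera("wrist"); cv2.imwrite("pics/w9.png",w[:,:,::-1])
r=R.from_quat(s["tcp_rot"]).as_matrix(); print(s["time"],s["eef_pos"],r[:,2],np.arctan2(r[1,0],r[0,0]),s["opening"])
for o in blobs(w,"red",None,15): print(o[0],o[1],onz(C,o[1],.033),o[2].min(0),o[2].max(0))
T,S=cam("top"),cam("side"); t,q=cams.read_camera("top"),cams.read_camera("side")
cv2.imwrite("pics/t3.png",t[:,:,::-1])
print([(o[0],o[1]) for o in blobs(t,"red",(100,150,270,360),4)],[(o[0],o[1]) for o in blobs(q,"red",(200,270,345,340),4)])
```

```text
22.85 [0.3276 0.2737 0.1281] [-0.0008 -0.0003 -1.    ] 2.1702750239496122 0.3981842671381556
1303.0 [501.7331 190.8175] [0.4169 0.3735 0.033 ] [[467 176]] [[534 204]]
134.0 [316.0174 231.4353] [0.3262 0.2754 0.033 ] [[310 224]] [[323 238]]
133.0 [479.4173  10.881 ] [0.3291 0.4475 0.033 ] [[473   4]] [[486  17]]
119.0 [414.7437  70.2311] [0.3175 0.3995 0.033 ] [[409  64]] [[421  76]]
115.0 [577.7174  78.5478] [0.4069 0.4546 0.033 ] [[571  73]] [[584  84]]
113.0 [523.0487  75.4867] [0.3767 0.4362 0.033 ] [[517  70]] [[529  81]]
54.5 [636.6147  51.7615] [0.4259 0.4864 0.033 ] [[633  45]] [[639  57]]
40.0 [607.2458 345.9042] [0.5744 0.3285 0.033 ] [[603 341]] [[611 350]]
[(170.5, array([184.8123, 283.6784])), (7.5, array([143.5778, 312.4222])), (7.0, array([109.    , 321.1905])), (7.0, array([103.5714, 311.8095])), (7.0, array([132.5, 293.5])), (7.0, array([112.    , 281.1905])), (5.0, array([119.6333, 340.0667])), (4.5, array([155.5926, 223.8148]))] [(203.0, array([242.5328, 310.2348])), (26.0, array([327.8205, 310.4038])), (17.5, array([220.981 , 332.3714])), (11.5, array([201.2609, 327.4493]))]
```

The vial cap is on the finger centreline. Descending.

{"method": "step_arm", "body": {"increments": [[[-0.8,1,-30],[0,0,0]],[[0,0,-30],[0,0,0]],[[0,0,-25],[0,0,0]],[[0,0,-15],[0,0,0]],[[0,0,-10],[0,0,0]],[[0,0,-5],[0,0,0]],[[0,0,0],[0,0,0]],[[0,0,0],[0,0,0]]]}}

```text
time: 23.67
eef_pos: [0.3281, 0.2754, 0.0145]
tcp_rot: [0.465, 0.885, 0.0, 0.0]
contact_force: [0.3, 0.2, 0.2]
opening: 0.398
finger_force: 0.0
```

{"method": "step_arm", "body": {"increments": [[[0,0,0],[0,0,0]],[[0,0,0],[0,0,0]],[[0,0,0],[0,0,0]],[[0,0,0],[0,0,0]]], "fingers": -1, "grip_force": 25}}

```text
time: 24.0
eef_pos: [0.3284, 0.2755, 0.015]
tcp_rot: [0.465, 0.885, 0.001, 0.001]
contact_force: [0.8, 0.5, 3.1]
opening: 0.118
finger_force: 24.7
```

{"method": "step_arm", "body": {"increments": [[[0,0,20],[0,0,0]],[[0,0,35],[0,0,0]],[[0,0,35],[0,0,0]],[[27.4,-11.2,0],[0,0,0]],[[27.4,-11.2,0],[0,0,0]],[[27.4,-11.2,0],[0,0,0]],[[27.4,-11.2,0],[0,0,0]],[[27.4,-11.2,0],[0,0,0]]]}}

```text
time: 24.67
eef_pos: [0.4654, 0.2183, 0.1042]
tcp_rot: [0.465, 0.885, 0.0, 0.0]
contact_force: [-0.1, 0.1, 0.4]
opening: 0.119
finger_force: 24.5
```

{"method": "step_arm", "body": {"increments": [[[27.4,-11.2,0],[0,0,0]],[[0,0,0],[0,0,0]],[[0,0,0],[0,0,0]],[[0,0,0],[0,0,0]]]}}

```text
time: 25.0
eef_pos: [0.4909, 0.2078, 0.1035]
tcp_rot: [0.465, 0.885, -0.0, -0.001]
contact_force: [0.1, 0.2, -0.0]
opening: 0.119
finger_force: 24.5
```

Run:
```python
from h import *
s=readout.get_state(); w=cams.read_camera("wrist"); cv2.imwrite("pics/w10.png",w[:,:,::-1]); print(s["eef_pos"])
```

```text
[0.49093717 0.20775318 0.10352425]
```

View pics/w10.png

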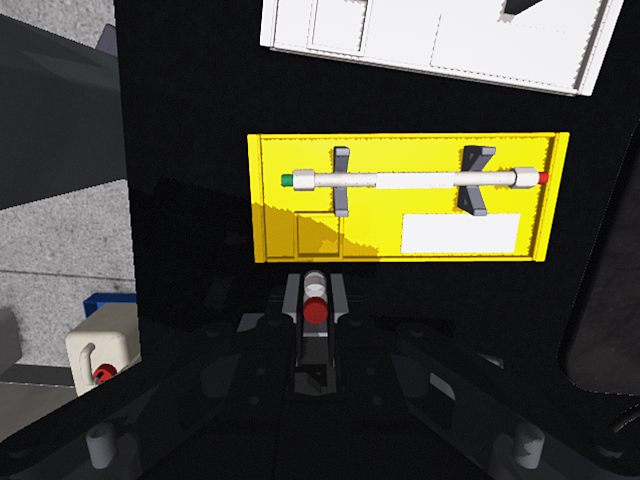

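The vial is upright in the grip, its cap at (315,310) and its base at (315,282). The pocket spans (297..343, 212..257).

Run:
```python
from h import *
np.set_printoptions(precision=4,suppress=True)
s=readout.get_state(); C=cam("wrist",s)
P=np.array([onz(C,u,.012)[:2] for u in((297,213),(343,213),(342,256),(297,256))]); print(P.mean(0),P.mean(0)-s["eef_pos"][:2],np.linalg.norm(P[0]-P[1]),np.linalg.norm(P[1]-P[2]))
print("vial base", [onz(C,(315,276),z)[:2]-s["eef_pos"][:2] for z in(.089,.095)])
```

```text
[0.4921 0.21  ] [0.0016 0.002 ] 0.032400897284091325 0.032287031363000714
vial base [array([-0.0025,  0.0021]), array([-0.004 ,  0.0043])]
```

{"method": "step_arm", "body": {"increments": [[[2,1.2,-30],[0,0,0]],[[0,0,-25],[0,0,0]],[[0,0,-15],[0,0,0]],[[0,0,-9],[0,0,0]],[[0,0,-4],[0,0,0]],[[0,0,0],[0,0,0]],[[0,0,0],[0,0,0]]]}}

```text
time: 25.63
eef_pos: [0.4941, 0.2094, 0.0218]
tcp_rot: [0.465, 0.885, 0.0, 0.001]
contact_force: [1.0, 0.6, -0.5]
opening: 0.12
finger_force: 24.6
```

{"method": "step_arm", "body": {"increments": [[[0,0,-1],[0,0,0]],[[0,0,0],[0,0,0]],[[0,0,0],[0,0,0]]]}}

```text
time: 25.88
eef_pos: [0.4944, 0.2092, 0.0208]
tcp_rot: [0.465, 0.885, 0.001, 0.001]
contact_force: [-0.4, -0.0, 0.3]
opening: 0.12
finger_force: 24.6
```

{"method": "step_arm", "body": {"increments": [[[-1.5,0,-1],[0,0,0]],[[0,0,-1],[0,0,0]],[[0,0,0],[0,0,0]],[[0,0,0],[0,0,0]]]}}

```text
time: 26.22
eef_pos: [0.4923, 0.209, 0.0181]
tcp_rot: [0.465, 0.885, 0.0, 0.0]
contact_force: [-0.1, 0.6, 1.5]
opening: 0.119
finger_force: 24.7
```

{"method": "step_arm", "body": {"increments": [[[0,0,0],[0,0,0]],[[0,0,0],[0,0,0]],[[0,0,0],[0,0,0]],[[0,0,0],[0,0,0]]], "fingers": -0.5}}

```text
time: 26.55
eef_pos: [0.4921, 0.209, 0.0178]
tcp_rot: [0.465, 0.885, -0.0, -0.0]
contact_force: [-0.0, 0.1, 0.1]
opening: 0.249
finger_force: 0.0
```

{"method": "step_arm", "body": {"increments": [[[0,0,12],[0,0,0]],[[0,0,30],[0,0,0]],[[0,0,38],[0,0,0]],[[0,0,38],[0,0,0]],[[0,0,38],[0,0,0]],[[0,0,0],[0,0,0]],[[0,0,0],[0,0,0]]]}}

```text
time: 27.13
eef_pos: [0.4943, 0.2095, 0.1784]
tcp_rot: [0.465, 0.885, 0.003, 0.003]
contact_force: [-0.5, 1.2, -0.1]
opening: 0.256
finger_force: 0.0
```

Run:
```python
from h import *
np.set_printoptions(precision=4,suppress=True)
s=readout.get_state(); C=cam("wrist",s); w=cams.read_camera("wrist"); cv2.imwrite("pics/w11.png",w[:,:,::-1])
print(s["time"],s["eef_pos"],s["opening"])
for o in blobs(w,"red",None,15): print(o[0],o[1],onz(C,o[1],.036))
T,S=cam("top"),cam("side"); t,q=cams.read_camera("top"),cams.read_camera("side")
cv2.imwrite("pics/t4.png",t[:,:,::-1]); cv2.imwrite("pics/s4.png",q[:,:,::-1])
print("expect top",proj(T,(.4925,.209,.036)),"side",proj(S,(.4925,.209,.033)))
print([(o[0],o[1]) for o in blobs(t,"red",(190,140,330,290),4)],[(o[0],o[1]) for o in blobs(q,"red",(200,240,335,300),4)])
print("blue now",[(o[0],o[1]) for o in blobs(t,"blue",(425,200,460,240),4)],[(o[0],o[1]) for o in blobs(q,"blue",(380,205,405,240),4)])
```

```text
27.1333 [0.4943 0.2095 0.1784] 0.25594718284895834
149.5 [113.4716 356.447 ] [ 0.4118 -0.0163  0.036 ]
105.0 [498.9619   7.9365] [0.5156 0.4163 0.036 ]
85.0 [310.8686 214.9118] [0.4902 0.2097 0.036 ]
41.5 [480.751  164.5382] [0.5818 0.3245 0.036 ]
expect top [288.2853 236.3804] side [300.4519 256.5913]
[] [(16.5, array([301.2222, 256.0808]))]
blue now [(31.5, array([443.1852, 222.8624]))] [(16.5, array([393.0505, 218.0505]))]
```

Red vial stands in its pocket: side (301,256) against an expected (300,257). Now the blue vial.

{"method": "step_arm", "body": {"increments": [[[2.1,-35.1,0],[0,0,-0.01]],[[2.1,-35.1,0],[0,0,-0.01]],[[2.1,-35.1,0],[0,0,-0.01]],[[2.1,-35.1,0],[0,0,-0.01]],[[2.1,-35.1,0],[0,0,-0.01]],[[2.1,-35.1,0],[0,0,-0.01]],[[2.1,-35.1,0],[0,0,-0.01]],[[0,0,-22],[0,0,0]]], "fingers": -0.2}}

```text
time: 27.95
eef_pos: [0.5094, -0.0424, 0.1544]
tcp_rot: [0.498, 0.867, -0.0, 0.004]
contact_force: [0.1, 0.2, 0.4]
opening: 0.398
finger_force: 0.0
```

{"method": "step_arm", "body": {"increments": [[[0,0,-25],[0,0,0]],[[0,0,0],[0,0,0]],[[0,0,0],[0,0,0]],[[0,0,0],[0,0,0]]]}}

```text
time: 28.28
eef_pos: [0.5067, -0.0363, 0.1267]
tcp_rot: [0.496, 0.869, -0.0, -0.001]
contact_force: [-0.5, 0.0, -0.6]
opening: 0.398
finger_force: 0.0
```

Run:
```python
from h import *
np.set_printoptions(precision=4,suppress=True)
s=readout.get_state(); C=cam("wrist",s); w=cams.read_camera("wrist"); cv2.imwrite("pics/w12.png",w[:,:,::-1])
r=R.from_quat(s["tcp_rot"]).as_matrix();print(s["time"],s["eef_pos"],np.arctan2(r[1,0],r[0,0]),s["opening"])
for o in blobs(w,"blue",(200,100,450,350),15):
    p=onz(C,o[1],.033)[:2]; print(o[0],o[1],p,(p-s["eef_pos"][:2])*1000,"tool x,y",r[:2,:2].T@(p-s["eef_pos"][:2])*1000)
```

```text
28.2833 [ 0.5067 -0.0363  0.1267] 2.1043516555670867 0.3976873988276754
393.5 [203.8247 301.8026] [ 0.4596 -0.1267] [-47.1313 -90.3947] tool x,y [-53.8593 -86.5548]
144.5 [314.6217 233.3206] [ 0.5049 -0.0359] [-1.7534  0.3992] tool x,y [ 1.2355 -1.3067]
```

{"method": "step_arm", "body": {"increments": [[[-0.8,0.3,-30],[0,0,0]],[[0,0,-30],[0,0,0]],[[0,0,-24],[0,0,0]],[[0,0,-15],[0,0,0]],[[0,0,-9],[0,0,0]],[[0,0,-4],[0,0,0]],[[0,0,0],[0,0,0]],[[0,0,0],[0,0,0]]]}}

```text
time: 29.0
eef_pos: [0.5074, -0.0365, 0.0163]
tcp_rot: [0.496, 0.868, 0.0, 0.001]
contact_force: [-0.5, 0.9, 0.2]
opening: 0.401
finger_force: 0.0
```

{"method": "step_arm", "body": {"increments": [[[0,0,0],[0,0,0]],[[0,0,0],[0,0,0]],[[0,0,0],[0,0,0]],[[0,0,0],[0,0,0]]], "fingers": -1, "grip_force": 25}}

```text
time: 29.33
eef_pos: [0.5073, -0.0367, 0.0162]
tcp_rot: [0.496, 0.868, 0.0, 0.001]
contact_force: [-1.3, 0.3, 4.4]
opening: 0.119
finger_force: 24.5
```

{"method": "step_arm", "body": {"increments": [[[0,0,20],[0,0,0]],[[0,0,30],[0,0,0]],[[0,0,38],[0,0,0]],[[0,0,38],[0,0,0]],[[0,0,0],[0,0,0]]]}}

```text
time: 29.75
eef_pos: [0.5112, -0.0377, 0.1496]
tcp_rot: [0.496, 0.868, 0.002, 0.008]
contact_force: [0.6, 0.0, 1.2]
opening: 0.118
finger_force: 24.4
```

{"method": "step_arm", "body": {"increments": [[[-8.1,36.5,0],[0,0,-0.007]],[[-8.1,36.5,0],[0,0,-0.007]],[[-8.1,36.5,0],[0,0,-0.007]],[[-8.1,36.5,0],[0,0,-0.007]],[[-8.1,36.5,0],[0,0,-0.007]],[[-8.1,36.5,0],[0,0,-0.007]],[[-8.1,36.5,0],[0,0,-0.007]],[[-8.1,36.5,0],[0,0,-0.007]]]}}

```text
time: 30.42
eef_pos: [0.4405, 0.2573, 0.1408]
tcp_rot: [0.52, 0.854, 0.0, 0.0]
contact_force: [-0.2, 0.2, 0.8]
opening: 0.124
finger_force: 24.4
```

{"method": "step_arm", "body": {"increments": [[[-8.1,36.5,0],[0,0,-0.007]],[[-8.1,36.5,0],[0,0,-0.007]],[[0,0,-20],[0,0,0]],[[0,0,-20],[0,0,0]],[[0,0,0],[0,0,0]],[[0,0,0],[0,0,0]],[[0,0,0],[0,0,0]]]}}

```text
time: 31.0
eef_pos: [0.4256, 0.3285, 0.1015]
tcp_rot: [0.526, 0.85, 0.0, 0.0]
contact_force: [0.6, -0.2, -0.4]
opening: 0.117
finger_force: 24.4
```

Run:
```python
from h import *
s=readout.get_state(); w=cams.read_camera("wrist"); cv2.imwrite("pics/w13.png",w[:,:,::-1]); print(s["eef_pos"])
```

```text
[0.4255974  0.32847322 0.10152533]
```

View pics/w13.png

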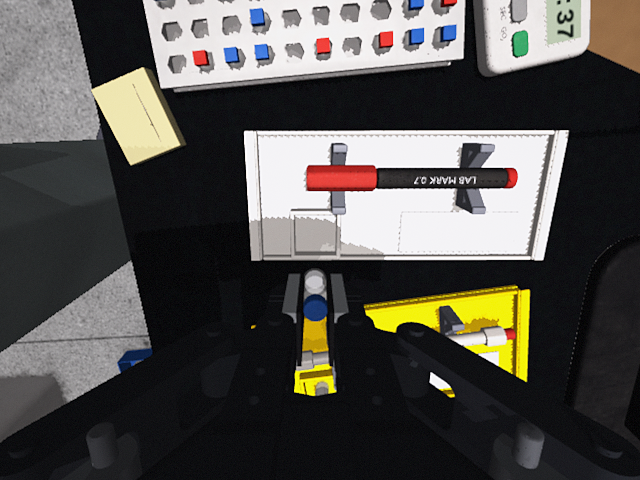

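The marker lies across both Vs, from (307,178) to (517,178). The white pocket spans (293..341, 210..255) and the blue vial is upright at (315,300).

Run:
```python
from h import *
np.set_printoptions(precision=4,suppress=True)
s=readout.get_state(); C=cam("wrist",s)
P=np.array([onz(C,u,.012)[:2] for u in((294,211),(341,211),(340,255),(293,255))]); print(P.mean(0),(P.mean(0)-s["eef_pos"][:2])*1000,np.linalg.norm(P[0]-P[1]),np.linalg.norm(P[1]-P[2]))
```

```text
[0.4257 0.3307] [-0.4131  2.1128] 0.03286006645016004 0.032779542023672795
```

{"method": "step_arm", "body": {"increments": [[[0,1.5,-28],[0,0,0]],[[0,0,-25],[0,0,0]],[[0,0,-15],[0,0,0]],[[0,0,-8],[0,0,0]],[[0,0,-3],[0,0,0]],[[0,0,0],[0,0,0]],[[0,0,0],[0,0,0]]]}}

```text
time: 31.63
eef_pos: [0.4264, 0.3305, 0.0234]
tcp_rot: [0.526, 0.85, 0.001, 0.001]
contact_force: [0.8, 0.2, 1.0]
opening: 0.12
finger_force: 24.4
```

{"method": "step_arm", "body": {"increments": [[[0,0,-1],[0,0,0]],[[0,0,-1],[0,0,0]],[[0,0,0],[0,0,0]],[[0,0,0],[0,0,0]]]}}

```text
time: 31.97
eef_pos: [0.4254, 0.3302, 0.0204]
tcp_rot: [0.526, 0.85, 0.0, 0.0]
contact_force: [-0.2, 0.0, 0.1]
opening: 0.113
finger_force: 24.4
```

{"method": "step_arm", "body": {"increments": [[[0,0,-1],[0,0,0]],[[0,0,0],[0,0,0]],[[0,0,0],[0,0,0]]]}}

```text
time: 32.22
eef_pos: [0.4254, 0.3303, 0.0193]
tcp_rot: [0.526, 0.85, 0.0, 0.0]
contact_force: [-0.5, 0.2, 1.5]
opening: 0.12
finger_force: 24.6
```

{"method": "step_arm", "body": {"increments": [[[0,0,0],[0,0,0]],[[0,0,0],[0,0,0]],[[0,0,0],[0,0,0]],[[0,0,0],[0,0,0]]], "fingers": -0.5}}

```text
time: 32.55
eef_pos: [0.4249, 0.33, 0.0187]
tcp_rot: [0.526, 0.85, -0.0, -0.0]
contact_force: [-0.0, 0.1, 0.6]
opening: 0.252
finger_force: 0.0
```

{"method": "step_arm", "body": {"increments": [[[0,0,12],[0,0,0]],[[0,0,30],[0,0,0]],[[0,0,38],[0,0,0]],[[0,0,38],[0,0,0]],[[10,-30,10],[0,0,0]],[[10,-30,0],[0,0,0]],[[10,-30,0],[0,0,0]],[[10,-30,0],[0,0,0]]]}}

```text
time: 33.22
eef_pos: [0.4656, 0.2091, 0.1486]
tcp_rot: [0.526, 0.851, 0.001, 0.001]
contact_force: [0.8, -0.3, -0.7]
opening: 0.249
finger_force: 0.0
```

{"method": "step_arm", "body": {"increments": [[[0,-30,0],[0,0,0]],[[0,-30,0],[0,0,0]],[[0,-20,0],[0,0,0]],[[0,0,0],[0,0,0]],[[0,0,0],[0,0,0]],[[0,0,0],[0,0,0]]]}}

```text
time: 33.72
eef_pos: [0.4653, 0.1305, 0.1475]
tcp_rot: [0.526, 0.85, 0.0, 0.0]
contact_force: [-1.0, 0.4, 0.5]
opening: 0.253
finger_force: 0.0
```

Run:
```python
from h import *
np.set_printoptions(precision=4,suppress=True)
s=readout.get_state(); print(s["time"],s["eef_pos"],s["contact_force"],np.abs(s["dq"]).max())
T,S=cam("top"),cam("side"); t,q=cams.read_camera("top"),cams.read_camera("side"); w=cams.read_camera("wrist")
print("expect side red",proj(S,(.4925,.209,.033)),"blue",proj(S,(.4255,.3302,.033)),"top blue",proj(T,(.4255,.3302,.036)))
print("side red",[(o[0],o[1]) for o in blobs(q,"red",(280,240,315,275),4)],"side blue",[(o[0],o[1]) for o in blobs(q,"blue",(235,275,290,315),4)],"top blue",[(o[0],o[1]) for o in blobs(t,"blue",(195,260,240,310),4)])
print("tab",[(o[1]) for o in blobs(q,"orange",(240,130,460,280),5)])
a=cv2.resize(q[170:350,150:390],(800,600),interpolation=cv2.INTER_CUBIC)[:,:,::-1]
cv2.imwrite("pics/fin.png",a)
```

```text
33.7167 [0.4653 0.1305 0.1475] [-1.0009  0.371   0.4974] 0.01826470120577548
expect side red [300.4519 256.5913] blue [263.6697 295.0012] top blue [211.0881 280.6345]
side red [(21.0, array([301.119 , 255.9524]))] side blue [(25.0, array([264.1467, 294.1933]))] top blue [(8.0, array([211.5   , 280.3542]))]
tab [array([269.5623, 196.371 ])]
```

View pics/fin.png

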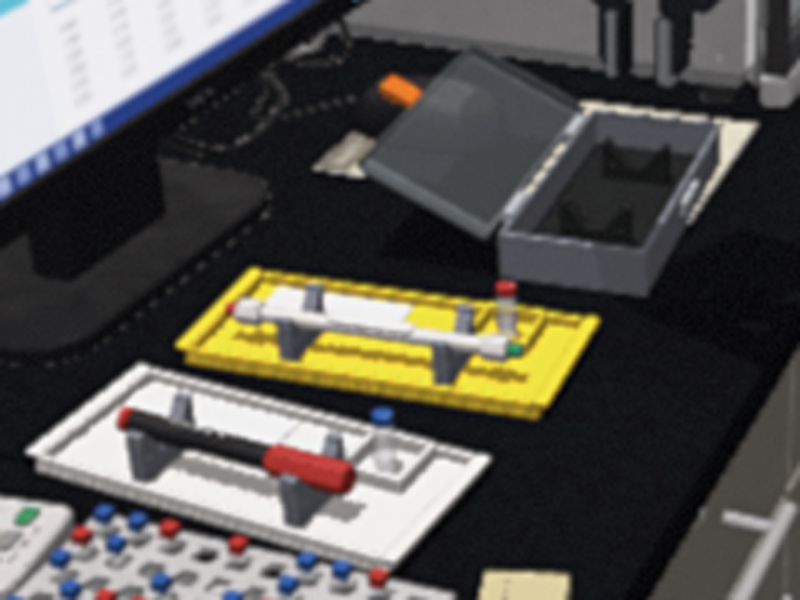

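Everything is in place. The column rests in its Vs from (235,310) to (515,348), and the marker in its Vs from (125,418) to (350,470). The red vial stands in its pocket at (506,305), the blue one at (382,430), and the lid is open.

```bash
python3 -c "
from plant import sign_off
print(sign_off())"
```

```text
the job is handed in; nothing more can be done
None
```

Both kits are made up and the job is handed in at about 34 s of the 115 s: the final pictures showed both trays correctly filled, the lid open at its stop and the arm clear, though sign-off gave no verdict.

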